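# Dip the spatula blade in the wash beaker

### The arm

A 6-joint arm with a two-finger parallel gripper is mounted at the origin on a cart in front of the work surface, level with it; the furniture and walls round the work are solid. World frame = base frame: x ahead of the robot, y to its left, z up, the work surface at z = 0. Lengths are in mm, angles in rad, forces in N, time in s.
With the tool pointing down it reaches from about 250 to 775 mm from the base axis. Payload 8.9 kg.
Tool frame: the origin (TCP) lies at the very end of the fingers, on their centre line; the grasp point (between the pads) lies 19 mm behind it (arm.hold_point_z is the distance from the TCP to the grasp point, in mm); z points along the fingers, y is the direction in which the jaws open and shut (so a half turn about z gives the same grasp; the last joint's range is limited). The gripper opens to 85 mm and grips with 20 to 120 N. Pads are 22 mm wide; open, the fingers measure 114 mm over their backs; the gripper's body (76 mm by 85 mm) begins 54 mm behind the grasp point. The pads swing forward as they close: fully open they stand 13 mm farther back than shut.
Start: joints at [1.168, 0.291, -0.153, 1.127, 0, 1.431], TCP at [136.888, 506.838, 200.905] pointing down, gripper open.
Joint ranges: [-2.52, 2.52], [-0.91, 1.74], [-1.3, 1.37], [-1.96, 2.02], [-1.52, 1.47], [-3.14, 3.14]. Speed limits (rad/s): [2.22, 2.22, 2.79, 3.14, 3.14, 3.14].

### API

Orientations are given as a rotation vector (axis times angle).
In Python, from plant import monitor, cams, order, arm gives the robot as it stands. The module is installed in compiled form; this text tells all that it offers.
- The arm moves only by the tool arm_command, never from a script. Its arguments are lists of equal length, an entry for each row: "offset": the shift along the tool's x, y, z in m, a list of three; "dr": the turn, a rotation vector about the tool's x, y, z in rad, a list of three. In form: {"offset": [[dx, dy, dz], ...], "dr": [[wx, wy, wz], ...]}. A call has 1 to 5 rows; each row is the pose to reach, as a shift and turn from the pose commanded when the call began, along the tool's axes at that moment; what a row does not reach only later rows make up. A row lasts 1/12 s, in which the tool goes at most 41.7 mm and 7.16 degrees, less where a joint would pass 70% of its speed; a pose out of reach is approached as far as the arm can. A call with a gripper value outside its range is refused whole. "grip" is the finger opening in m, from 0 to 0.0854, set as the call begins (left out, the last holds). The fingers move at their own pace and stop on an object; the grip force is fixed at half the most. Time passes only in rows, so rows that repeat a pose let the fingers close. It gives the time, the measured TCP pose, the force and the opening at its end, in the units of the state.
- monitor.observe(): the state, without advancing time (a new reading comes with each control period).
- cams.capture(name): name is "scene" or "top" or "wrist"; returns a dict with "pixels" (420x560x3 uint8, blue, green, red), "range_z" (420x560 float32, mm along the optical axis (not along the pixel's ray), 0 where there is no reading), "camera_matrix" (3x3 intrinsics, pixels), "R" (3x3) and "t" (3): a world point X has camera coordinates R X + t; the wrist camera has in their place "hand_eye" (4x4, takes a point from camera to tool coordinates, whose origin is the TCP and whose axes are the flange's). Camera axes: x right, y down, z forward; pixel columns grow to the right and rows downward; lengths in mm; the calibration is good to about 2 mm. A picture is of the moment at which its call begins: read the wrist's pose just before it.
- order.hand_in(): hands the job in, once; it reports no verdict.
The state is a dict: "time_s": time; "qpos": joint angles; "qvel": joint speeds; "tau": joint torques, N m; "tool_pos": TCP position; "orientation": TCP orientation; "ft_force": force on the tool from outside, world axes, zero at the start; "ft_torque": the same for the moment, N m; "gripper_width": finger opening in mm.
Only numpy, scipy, OpenCV 4.12 (cv2) and the standard library are available. Lean on these libraries where they do the work, as an engineer would, in place of code of your own. Each camera call takes 0.05 s, during which the arm holds its last target. There are 200 camera calls.

### The job

Pick up the wooden-handled spatula lying near the white sloping tool rest, lay it blade-down in the rest and let go of it. Take it again by the end of its handle, dip the blade steeply, handle up, into the small glass beaker at the front of the worktop to well over half the beaker's depth and hold it there for about a second without jabbing or shoving the glass. Then lay it back blade-down in the tool rest, let go, and leave the beaker, the jars and the brass weight standing where they are.

Things in the scene. Friction and masses are not known exactly. Their poses are not given: they have to be found in the camera images.
- spatula: steel spatula, brown wooden handle, 186 mm long, lying between the tool rest and the beaker, 35 g. Origin at mid-length on its underside; +x points to the blade tip, z is up as it lies flat at the start. Handle x -93 to -3 mm, 13 mm wide and high; blade x -2 to +93 mm, 16 mm wide, its flat at z 1 to 7 mm. Balance point near x = -15 mm
- blade_tip (a point): end of the spatula's steel blade (spatula frame x +93, y 0, z 4 mm)
- handle_end (a point): free end of the spatula's wooden handle, on its centre line (spatula frame x -93, y 0, z 6.5 mm)
- tool_rest: fixed white plastic sloping tool rest on a grey base 160 x 60 x 8 mm; origin under the base's centre, z up. The seat slopes down toward its own +x at 30 degrees; the tool lies on it with its underside on the seat, blade toward +x, held by a lower shoe and an upper fork. Between these (35 to 132 mm from the tip) and above the fork it is free for fingers
- rest_low (a point): where the blade tip belongs in the rest: tool_rest frame x +62, y 0, z 25 mm, in the lower shoe, which is 28 mm wide inside with walls 11 mm high and a stop 2.5 mm beyond the tip
- rest_high (a point): where the handle's end belongs in the rest: tool_rest frame x -98, y 0, z 121 mm. It sticks out 44 mm above the fork, which is 132 to 142 mm up the slope from the tip, 22 mm wide inside, prongs 13 mm high, then flaring out to 22 mm
- wash_beaker: the small clear glass beaker with a spout at the front of the worktop, nearest the robot, beside a red-lidded jar. 98 mm high, 80 mm wide (94 mm over the spout), loose, 110 g, wall about 3 mm, floor 4 mm thick, the clear opening about 60 mm across. Origin under it, 7 mm off its axis; the spout points to its -y
- beaker_mouth (a point): centre of the wash beaker's mouth, on its axis at the height of the rim (wash_beaker frame x 0, y -7, z 98 mm)
- red_jar: bystander: sample jar with red lid, 53 mm across, 68 mm high, origin under its centre
- white_jar: bystander: low sample jar with white lid, 61 mm across, 55 mm high, origin under its centre
- brass_weight: bystander: brass balance weight with a knob, 34 mm across, 44 mm high, origin under its centre

How it is judged (in metres and radians):
On the way, in this order (a step that is already met when the one before it is completed fails the run):
1. the spatula lies blade-down in the tool rest, let go (distance between blade_tip and rest_low below 0.015 m and distance between handle_end and rest_high below 0.015 m and contact force between the fingers and spatula below 0.1 N), for 0.2 s.
2. the spatula, held within 60 mm of its handle's end and within about 25 degrees of upright, has its blade tip inside the wash beaker, at least 50 mm below the rim, for half a second (horizontal distance between blade_tip and beaker_mouth below 0.032 m and z of blade_tip in the frame of beaker_mouth below -0.05 m and angle between spatula's own x axis and vertical above 2.7 rad and distance between the grasp point and handle_end below 0.06 m and contact force between the fingers and spatula above 0.5 N), for 0.5 s.
At the end, for the whole second after the job is handed in: the spatula lies still and released in the tool rest, blade tip and handle end each within 15 mm of their places there; the wash beaker stands upright within 20 mm of where it stood (all of step 1 and linear speed of spatula below 0.02 m/s and distance of wash_beaker from where it was at the start of the episode below 0.02 m and angle between wash_beaker's own z axis and vertical below 0.1 rad); the robot touches nothing.
It fails at once if the wash beaker is tipped by more than about 17 degrees (angle between wash_beaker's own z axis and vertical above 0.3 rad).
It fails at once if the spatula presses on the wash beaker with more than 8 N (contact force between spatula and wash_beaker above 8 N).
It fails at once if a jar or the brass weight is pushed more than 30 mm from its place (distance of any of red_jar, white_jar, brass_weight from where it was at the start of the episode above 0.03 m).
It also fails if it takes over 67 s, if anything falls off the work surface, if the arm or the gripper's body presses on something with over 40 N, if the wrist force passes 120 N, or if a joint passes its speed limit or range.

## Working session

There is one attempt and no reset: what is moved stays moved. The work goes in short steps, Python scripts to look and compute and a tool call to move; the robot and the scene stay as the last step left them, time stands still between calls to the robot, and variables do not carry over. Pictures are saved under pics/ and viewed, about 8 in all and at most 12, crops included, and the job is handed in when it is done.

Besides the shell and the picture viewer there is one more tool, called after "Call:" by a JSON object that holds its "fn" and its "kwargs", one argument or row to a line. arm_command: Moves the arm, as the interface text tells. Its arguments: {"type":"object","properties":{"offset":{"type":"array","items":{"type":"array","items":{"type":"number"}}},"dr":{"type":"array","items":{"type":"array","items":{"type":"number"}}},"grip":{"type":"number"}},"required":["offset","dr"]}

```bash
mkdir -p pics
cat > h.py <<'E'
import numpy as np, cv2
from scipy.spatial.transform import Rotation as Ro
from plant import monitor,cams,order,arm
def cap(n):
    s=monitor.observe(); c=cams.capture(n); K=c["camera_matrix"];d=c["range_z"].astype(float)
    v,u=np.mgrid[:420,:560]; P=np.stack([(u-K[0,2])/K[0,0]*d,(v-K[1,2])/K[1,1]*d,d],-1)
    if n=="wrist":
        H=c["hand_eye"];P=P@H[:3,:3].T+H[:3,3]
        P=P@Ro.from_rotvec(s["orientation"]).as_matrix().T+np.array(s["tool_pos"])
    else: P=(P-c["t"])@c["R"]
    P[d==0]=np.nan
    return c,P
E
python3 - <<'E'
from h import *
print(monitor.observe())
a,P=cap("top");b,Q=cap("scene")
np.savez("s0.npz",P=P,Q=Q,a=a["pixels"],b=b["pixels"])
cv2.imwrite("pics/top0.png",a["pixels"]);cv2.imwrite("pics/sc0.png",b["pixels"])
print(P[::60,::80].round().tolist())
E
```

```text
{'time_s': 0.0, 'qpos': array([ 1.16770999e+00,  2.91258771e-01, -1.54102784e-01,  1.12669240e+00,
        1.96319853e-06,  1.43149598e+00]), 'qvel': array([ 0.00118562,  0.00011808,  0.00028196,  0.00017117,  0.0002907 ,
       -0.00016033]), 'tau': array([ 3.47473215e-03, -5.37146616e+01,  3.31368685e+01,  1.58212945e-02,
        1.39952026e-04,  1.09314252e-05]), 'tool_pos': array([136.70111814, 506.41481897, 200.35228361]), 'orientation': array([-4.13109144e-01, -3.11397063e+00,  1.90224366e-03]), 'ft_force': array([ 0.52341249,  0.17875576, -0.02913399]), 'ft_torque': array([ 0.09099772, -0.03074403,  0.05025432]), 'gripper_width': 85.41670853074294}
[[[1213.0, 821.0, 25.0], [1230.0, 590.0, -0.0], [1228.0, 340.0, 0.0], [1179.0, 83.0, 66.0], [1010.0, -127.0, 298.0], [964.0, -290.0, 361.0], [894.0, -407.0, 456.0]], [[1032.0, 823.0, -1.0], [1030.0, 578.0, -1.0], [992.0, 311.0, 66.0], [1028.0, 88.0, -2.0], [1017.0, -155.0, 16.0], [932.0, -346.0, 170.0], [855.0, -478.0, 309.0]], [[935.0, 992.0, -251.0], [837.0, 563.0, 3.0], [836.0, 325.0, 2.0], [811.0, 80.0, 64.0], [833.0, -153.0, 2.0], [801.0, -365.0, 84.0], [796.0, -580.0, 96.0]], [[746.0, 1094.0, -418.0], [844.0, 1015.0, -881.0], [655.0, 320.0, -4.0], [653.0, 85.0, -3.0], [651.0, -149.0, -0.0], [650.0, -383.0, 1.0], [631.0, -575.0, 82.0]], [[518.0, 1222.0, -627.0], [530.0, 992.0, -877.0], [528.0, 584.0, -878.0], [477.0, 83.0, 5.0], [476.0, -146.0, 3.0], [474.0, -375.0, 2.0], [473.0, -606.0, -2.0]], [[253.0, 1221.0, -660.0], [286.0, 670.0, -276.0], [228.0, 574.0, -880.0], [226.0, 173.0, -881.0], [224.0, -227.0, -871.0], [306.0, -368.0, -2.0], [305.0, -592.0, -0.0]], [[83.0, 941.0, -289.0], [83.0, 662.0, -285.0], [-61.0, 564.0, -882.0], [147.0, 81.0, -2.0], [146.0, -140.0, -0.0], [-69.0, -617.0, -888.0], [143.0, -580.0, -1.0]]]
```

View pics/top0.png

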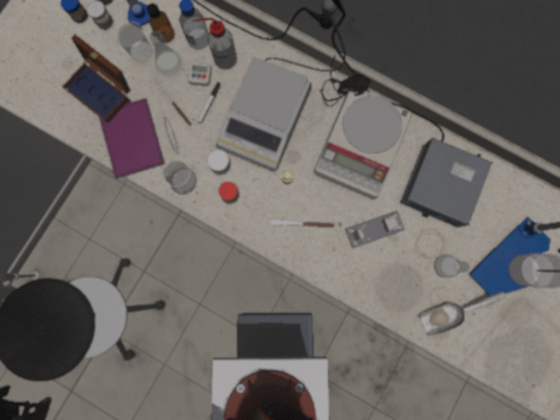

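View pics/sc0.png

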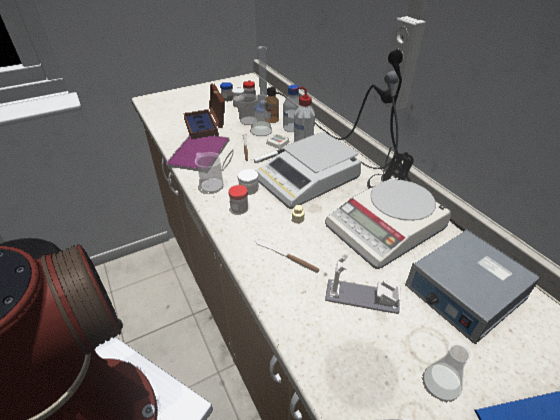

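Top view: spatula from blade tip (272,222) to handle end (334,225); rest around (375,229); beaker (180,177); red jar (228,191); weight (288,177). Scene view: the fork seems to be at (342,265) and the shoe at (387,288). Measuring these now.

Run:
```python
from h import *
s=np.load("s0.npz");P=s["P"];Q=s["Q"]
for n,(u,v) in dict(tip=(274,222),mid=(303,224),hend=(332,225),red=(228,191),white=(219,161),brass=(288,177),bk1=(180,177),bk2=(183,180),bk3=(176,170)).items():
    print(n,P[v,u].round(),P[v-1:v+2,u-1:u+2,2].round().tolist())
print("rest top z map");
print(P[212:248:2,344:408:3,2].round().astype(int))
print("scene rest")
m=(Q[...,2]>12)&(Q[...,2]<160)
v,u=np.mgrid[:420,:560]
k=m&(u>320)&(u<405)&(v>245)&(v<315)
pts=Q[k];
for a,b in((12,25),(25,40),(40,60),(60,80),(80,100),(100,130)):
    q=pts[(pts[:,2]>a)&(pts[:,2]<b)]
    if len(q):print(a,b,len(q),q.mean(0).round(),q.min(0).round(),q.max(0).round())
# beaker in scene
k=(u>185)&(u<232)&(v>140)&(v<200)&(Q[...,2]>8)&(Q[...,2]<130)
q=Q[k];print("bk",len(q),np.nanpercentile(q,[2,50,98],axis=0).round().tolist())
t=s["a"][130:260,150:420];cv2.imwrite("pics/topc.png",cv2.resize(t,None,fx=2.9,fy=2.9,interpolation=cv2.INTER_CUBIC))
```

```text
tip [528. -14.   5.] [[6.0, 7.0, 4.0], [4.0, 5.0, 2.0], [5.0, -1.0, 8.0]]
mid [522. -98.   2.] [[3.0, 1.0, 10.0], [3.0, 2.0, 11.0], [11.0, 1.0, 9.0]]
hend [ 517. -180.   14.] [[11.0, 8.0, 10.0], [11.0, 14.0, 12.0], [9.0, 9.0, 10.0]]
red [608. 110.  68.] [[68.0, 68.0, 68.0], [69.0, 68.0, 69.0], [69.0, 67.0, 70.0]]
white [695. 138.  57.] [[56.0, 53.0, 51.0], [57.0, 57.0, 56.0], [58.0, 57.0, 54.0]]
brass [651. -55.  46.] [[44.0, 47.0, 45.0], [45.0, 46.0, 44.0], [44.0, 44.0, 46.0]]
bk1 [662. 260.   3.] [[6.0, 3.0, 4.0], [7.0, 3.0, 2.0], [3.0, 6.0, 5.0]]
bk2 [652. 250.   6.] [[5.0, 1.0, 3.0], [2.0, 6.0, 5.0], [2.0, 4.0, 5.0]]
bk3 [678. 267.  23.] [[35.0, 30.0, 21.0], [25.0, 23.0, 17.0], [20.0, 14.0, 11.0]]
rest top z map
[[  0  -2  -2  -1   1   2   5   2   6   0   2   1   1   3   0   0   1   8
   -3   2   4   1]
 [  3   2   7   2   0   2   2  -2  -2   1   3  -2   0   3  -3  11  11   8
   34  -1   3   3]
 [ -1   1   2   2   0   5  -1  -2   2  -4   2   7   1   9   6   7  42  36
   31  36   4  -5]
 [  1   5   3   3   2  -2  -4  -1  -1  -1   0   6  10   6   7  47  29  22
   27  36   1   3]
 [
[... 1105 characters left out ...]
  1  -1]
 [ -2   5  -4  12   9   8   8   4  -2   3   0   2  -2   3   2   2   0   3
    2   5   2   4]
 [ -1   2  -2  14  11   4   1   0   2   1   5  -1   2  -1   0  -2   2   1
    5  -3  -2   4]]
scene rest
12 25 401 [ 566. -295.   18.] [ 463. -375.   12.] [ 674. -225.   25.]
25 40 661 [ 563. -323.   33.] [ 472. -381.   25.] [ 671. -241.   40.]
40 60 262 [ 596. -306.   45.] [ 472. -356.   40.] [ 658. -244.   59.]
60 80 28 [ 474. -248.   70.] [ 472. -252.   61.] [ 478. -243.   80.]
80 100 91 [ 484. -247.   92.] [ 467. -262.   81.] [ 502. -236.  100.]
100 130 47 [ 490. -254.  106.] [ 468. -266.  101.] [ 508. -244.  113.]
bk 1516 [[598.0, 130.0, 9.0], [673.0, 269.0, 35.0], [851.0, 456.0, 97.0]]
```

View pics/topc.png

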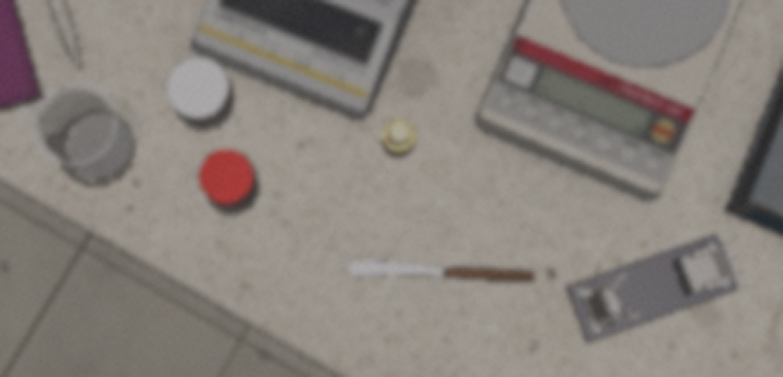

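The top view matches: fork post around world (485,-250), shoe around (525,-350), blade tip (528,-14), handle end (517,-180), and the beaker rim offset outward from its base at about (650,248). I'll write a small planner and move to look from above the spatula.

```bash
cat > plan.py <<'E'
import json
from h import *
def R_of(xdir,zdir):
    z=np.array(zdir,float);z/=np.linalg.norm(z);x=np.array(xdir,float);x-=z*(x@z);x/=np.linalg.norm(x)
    return np.stack([x,np.cross(z,x),z],1)
def down(az): a=np.radians(az);return R_of([np.cos(a),np.sin(a),0],[0,0,-1])
def plan(wps,start=None):
    """wps: list of (pos_mm,R,nrows multiple of 5). prints calls"""
    s=monitor.observe(); p,R=start or (np.array(s["tool_pos"]),Ro.from_rotvec(s["orientation"]).as_matrix())
    for q,S,n in wps:
        q=np.array(q,float);w=Ro.from_matrix(R.T@S).as_rotvec()
        print("->",q.round(),"dist/row %.1f deg/row %.2f"%(np.linalg.norm(q-p)/n,np.degrees(np.linalg.norm(w))/n))
        f=lambda t:(p+(q-p)*t,R@Ro.from_rotvec(w*t).as_matrix())
        for c in range(0,n,5):
            p0,R0=f(c/n);o=[];d=[]
            for k in range(1,min(5,n-c)+1):
                p1,R1=f((c+k)/n);o.append([round(x,4)+0. for x in (R0.T@(p1-p0)/1000).tolist()])
                d.append([round(x,3)+0. for x in Ro.from_matrix(R0.T@R1).as_rotvec().tolist()])
            print(json.dumps(dict(offset=o,dr=d)))
        p,R=q,S
E
python3 - <<'E'
from plan import *
plan([([500,-170,270],down(-94),20)])
print(cams.capture("wrist")["hand_eye"].round(3).tolist())
E
```

```text
-> [ 500. -170.  270.] dist/row 38.5 deg/row 5.06
{"offset": [[-0.0264, -0.0279, -0.0035], [-0.0527, -0.0558, -0.0069], [-0.0791, -0.0838, -0.0104], [-0.1054, -0.1117, -0.0138], [-0.1318, -0.1396, -0.0173]], "dr": [[0.0, 0.0, -0.088], [0.0, 0.0, -0.176], [0.0, 0.0, -0.265], [0.0, 0.0, -0.353], [0.0, 0.0, -0.441]]}
{"offset": [[-0.0119, -0.0365, -0.0035], [-0.0238, -0.073, -0.0069], [-0.0357, -0.1095, -0.0104], [-0.0476, -0.146, -0.0138], [-0.0595, -0.1825, -0.0173]], "dr": [[0.0, 0.0, -0.088], [0.0, 0.0, -0.176], [0.0, 0.0, -0.265], [0.0, 0.0, -0.353], [0.0, 0.0, -0.441]]}
{"offset": [[0.0048, -0.0381, -0.0035], [0.0096, -0.0762, -0.0069], [0.0144, -0.1143, -0.0104], [0.0193, -0.1524, -0.0138], [0.0241, -0.1904, -0.0173]], "dr": [[0.0, 0.0, -0.088], [0.0, 0.0, -0.176], [0.0, 0.0, -0.265], [0.0, 0.0, -0.353], [0.0, 0.0, -0.441]]}
{"offset": [[0.0206, -0.0324, -0.0035], [0.0412, -0.0648, -0.0069], [0.0619, -0.0972, -0.0104], [0.0825, -0.1295, -0.0139], [0.1031, -0.1619, -0.0173]], "dr": [[0.0, 0.0, -0.088], [0.0, 0.0, -0.176], [0.0, 0.0, -0.265], [0.0, 0.0, -0.353], [0.0, 0.0, -0.441]]}
[[0.0, -0.947, -0.321, 81.514], [1.0, 0.0, 0.001, -0.239], [-0.0, -0.321, 0.947, -173.059], [0.0, 0.0, 0.0, 1.0]]
```

Call:
{"fn": "arm_command", "kwargs": {
  "offset": [
    [-0.026, -0.028, -0.004],
    [-0.053, -0.056, -0.007],
    [-0.079, -0.084, -0.01],
    [-0.105, -0.112, -0.014],
    [-0.132, -0.14, -0.017]
  ],
  "dr": [
    [0, 0, -0.088],
    [0, 0, -0.176],
    [0, 0, -0.265],
    [0, 0, -0.353],
    [0, 0, -0.441]
  ]
}}

```text
time_s: 0.57
tool_pos: [227.9, 335.6, 217.9]
orientation: [0.286, -3.128, 0.0]
ft_force: [0.9, 1.0, 0.4]
gripper_width: 85.7
```

Call:
{"fn": "arm_command", "kwargs": {
  "offset": [
    [-0.012, -0.037, -0.004],
    [-0.024, -0.073, -0.007],
    [-0.036, -0.11, -0.01],
    [-0.048, -0.146, -0.014],
    [-0.06, -0.183, -0.017]
  ],
  "dr": [
    [0, 0, -0.088],
    [0, 0, -0.176],
    [0, 0, -0.265],
    [0, 0, -0.353],
    [0, 0, -0.441]
  ]
}}

```text
time_s: 0.98
tool_pos: [315.6, 174.2, 234.5]
orientation: [-0.939, 2.998, -0.0]
ft_force: [0.9, 1.7, -0.3]
gripper_width: 85.0
```

Call:
{"fn": "arm_command", "kwargs": {
  "offset": [
    [0.005, -0.038, -0.004],
    [0.01, -0.076, -0.007],
    [0.014, -0.114, -0.01],
    [0.019, -0.152, -0.014],
    [0.024, -0.19, -0.017]
  ],
  "dr": [
    [0, 0, -0.088],
    [0, 0, -0.176],
    [0, 0, -0.265],
    [0, 0, -0.353],
    [0, 0, -0.441]
  ]
}}

```text
time_s: 1.4
tool_pos: [403.4, 4.0, 251.5]
orientation: [-1.572, 2.72, -0.0]
ft_force: [0.8, 1.0, 0.5]
gripper_width: 85.5
```

Call:
{"fn": "arm_command", "kwargs": {
  "offset": [
    [0.021, -0.032, -0.004],
    [0.041, -0.065, -0.007],
    [0.062, -0.097, -0.01],
    [0.083, -0.13, -0.014],
    [0.103, -0.162, -0.017]
  ],
  "dr": [
    [0, 0, -0.088],
    [0, 0, -0.176],
    [0, 0, -0.265],
    [0, 0, -0.353],
    [0, 0, -0.441]
  ]
}}

```text
time_s: 1.82
tool_pos: [491.7, -166.8, 268.2]
orientation: [-2.128, 2.311, 0.0]
ft_force: [1.4, 0.0, 1.4]
gripper_width: 85.4
```

Call:
{"fn": "arm_command", "kwargs": {
  "offset": [
    [0, 0, 0],
    [0, 0, 0]
  ],
  "dr": [
    [0, 0, 0],
    [0, 0, 0]
  ]
}}

```text
time_s: 1.98
tool_pos: [491.5, -166.3, 267.3]
orientation: [2.12, -2.317, -0.002]
ft_force: [-0.3, 0.1, -0.3]
gripper_width: 85.7
```

Run:
```python
from h import *
s=monitor.observe();print(s["time_s"],s["tool_pos"],s["orientation"],s["qpos"])
c,P=cap("wrist");np.savez("w1.npz",P=P,a=c["pixels"]);cv2.imwrite("pics/w1.png",c["pixels"])
print(c["camera_matrix"][0])
```

```text
1.9833 [ 491.50598413 -166.27814946  267.30712151] [ 2.12041774e+00 -2.31742755e+00 -1.88750769e-03] [-4.67171098e-01  2.52853555e-01 -3.06068004e-02  1.28862669e+00
 -1.40752022e-05 -1.94923943e+00]
[337.18096463   0.         276.38868482]
```

View pics/w1.png

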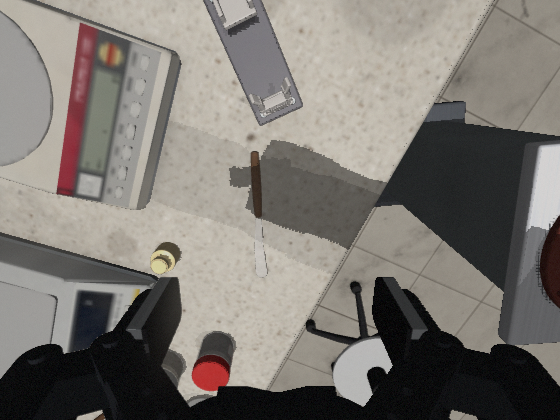

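Wrist view: handle end (255,152), blade tip (262,276), rest base with near corners (264,125) and (302,105), fork (274,100), shoe cut off at the top. I'll fit the poses.

Run:
```python
from plan import *
w=np.load("w1.npz");P=w["P"];a=w["a"].astype(int)
s=np.load("s0.npz")
def plane(c,uv,z,R,t):  # pixel ray to plane
    K=c["camera_matrix"];d=np.linalg.inv(K)@np.array([uv[0],uv[1],1.]);C=-R.T@t;D=R.T@d
    return C+D*(z-C[2])/D[2]
st=monitor.observe();c=cams.capture("wrist");H=c["hand_eye"];T=np.eye(4);T[:3,:3]=Ro.from_rotvec(st["orientation"]).as_matrix();T[:3,3]=st["tool_pos"]
W=np.linalg.inv(T@H);Rw,tw=W[:3,:3],W[:3,3]
for n,uv,z in[("hend",(255,152),9),("junc",(258,217),9),("tip",(262,276),5),("c1",(264,125),8),("c2",(302,105),8),("e1",(228,46),8),("e2",(268,30),8)]:
    print(n,plane(c,uv,z,Rw,tw).round(1))
b,g,r=a[...,0],a[...,1],a[...,2]
v,u=np.mgrid[:420,:560]
roi=(u>190)&(u<320)&(v<140)
m=roi&(P[...,2]>4.5)&(P[...,2]<14)&(b>r+5)
print("wrist base px",m.sum(),cv2.minAreaRect(np.float32(P[m][:,:2])))
hi=roi&(P[...,2]>16)
for lo,up in((20,50),(50,85),(85,125)):
    q=P[roi&(P[...,2]>lo)&(P[...,2]<up)]
    if len(q)>5:print(lo,len(q),q.mean(0).round(1),cv2.minAreaRect(np.float32(q[:,:2])))
t=cams.capture("top");ta=s["a"].astype(int);Pt=s["P"]
roi=(u>335)&(u<415)&(v>203)&(v<256)
hsv=ta.sum(-1)
m=roi&(ta[...,0]>ta[...,2]+3)
m=cv2.morphologyEx(m.astype(np.uint8),cv2.MORPH_OPEN,np.ones((2,2)))>0
q=np.array([plane(t,(x,y),8,t["R"],t["t"])[:2] for y,x in np.argwhere(m)])
print("top base",len(q),cv2.minAreaRect(np.float32(q)), q.mean(0))
sc=cams.capture("scene")
# beaker rim/base from top
for n,uv,z in[("rim",(175.9,171.7),98),("base",(183.8,180.7),2)]: print(n,plane(t,uv,z,t["R"],t["t"]).round(1))
```

```text
hend [ 517.4 -184.     9. ]
junc [522.9 -96.1   9. ]
tip [527.   -3.2   5. ]
c1 [ 502.7 -216.2    8. ]
c2 [ 454.  -235.7    8. ]
e1 [ 535.5 -308.5    8. ]
e2 [ 487.6 -321.     8. ]
wrist base px 3 ((525.9261474609375, -293.0029602050781), (0.978675901889801, 136.5968780517578), 19.69954490661621)
20 898 [ 522.  -338.4   35.3] ((520.769287109375, -342.2004699707031), (37.97023391723633, 31.691091537475586), 18.845983505249023)
85 605 [ 488.3 -247.9   97.1] ((488.83209228515625, -249.3260955810547), (39.989418029785156, 22.247276306152344), 19.380863189697266)
top base 18 ((570.1171875, -413.5745544433594), (14.539088249206543, 8.726665496826172), 89.6695785522461) [ 571.24035949 -414.77841319]
rim [655.4 246.5  98. ]
base [650.9 248.9   2. ]
```

Run:
```python
from plan import *
D=down(-93)
plan([([521.3,-111.6,50],D,10),([521.3,-111.6,4],D,5)])
```

```text
-> [ 521. -112.   50.] dist/row 22.6 deg/row 0.19
{"offset": [[-0.0054, -0.0026, 0.0218], [-0.0109, -0.0052, 0.0436], [-0.0163, -0.0078, 0.0655], [-0.0218, -0.0104, 0.0873], [-0.0272, -0.013, 0.1091]], "dr": [[0.0, 0.0, -0.003], [0.0, 0.0, -0.007], [0.0, 0.0, -0.01], [0.0, 0.0, -0.013], [0.0, 0.0, -0.017]]}
{"offset": [[-0.0054, -0.0027, 0.0218], [-0.0108, -0.0054, 0.0436], [-0.0162, -0.0081, 0.0655], [-0.0216, -0.0108, 0.0873], [-0.027, -0.0134, 0.1091]], "dr": [[0.0, 0.0, -0.003], [0.0, 0.0, -0.007], [0.0, 0.0, -0.01], [0.0, 0.0, -0.013], [0.0, 0.0, -0.017]]}
-> [ 521. -112.    4.] dist/row 9.2 deg/row 0.00
{"offset": [[0.0, 0.0, 0.0092], [0.0, 0.0, 0.0184], [0.0, 0.0, 0.0276], [0.0, 0.0, 0.0368], [0.0, 0.0, 0.046]], "dr": [[0.0, 0.0, 0.0], [0.0, 0.0, 0.0], [0.0, 0.0, 0.0], [0.0, 0.0, 0.0], [0.0, 0.0, 0.0]]}
```

Call:
{"fn": "arm_command", "kwargs": {
  "offset": [
    [-0.005, -0.003, 0.022],
    [-0.011, -0.005, 0.044],
    [-0.016, -0.008, 0.065],
    [-0.022, -0.01, 0.087],
    [-0.027, -0.013, 0.109]
  ],
  "dr": [
    [0, 0, -0.003],
    [0, 0, -0.007],
    [0, 0, -0.01],
    [0, 0, -0.013],
    [0, 0, -0.017]
  ]
}}

```text
time_s: 2.6
tool_pos: [506.3, -137.4, 158.7]
orientation: [-2.144, 2.295, -0.001]
ft_force: [1.1, 0.0, 0.8]
gripper_width: 85.5
```

Call:
{"fn": "arm_command", "kwargs": {
  "offset": [
    [-0.005, -0.003, 0.022],
    [-0.011, -0.005, 0.044],
    [-0.016, -0.008, 0.065],
    [-0.022, -0.011, 0.087],
    [-0.027, -0.013, 0.109]
  ],
  "dr": [
    [0, 0, -0.003],
    [0, 0, -0.007],
    [0, 0, -0.01],
    [0, 0, -0.013],
    [0, 0, -0.017]
  ]
}}

```text
time_s: 3.02
tool_pos: [521.5, -111.5, 49.8]
orientation: [-2.164, 2.277, -0.001]
ft_force: [-0.0, 0.1, 0.5]
gripper_width: 85.2
```

Run:
```python
from plan import *
c,P=cap("wrist");cv2.imwrite("pics/w2.png",c["pixels"])
D=down(-93)
plan([([521.3,-111.6,4],D,5)])
```

```text
-> [ 521. -112.    4.] dist/row 8.4 deg/row 0.06
{"offset": [[0.0003, -0.0005, 0.0084], [0.0007, -0.001, 0.0168], [0.001, -0.0015, 0.0251], [0.0013, -0.0019, 0.0335], [0.0016, -0.0024, 0.0419]], "dr": [[0.001, 0.0, 0.0], [0.002, 0.001, 0.001], [0.003, 0.001, 0.001], [0.003, 0.001, 0.002], [0.004, 0.002, 0.002]]}
```

View pics/w2.png

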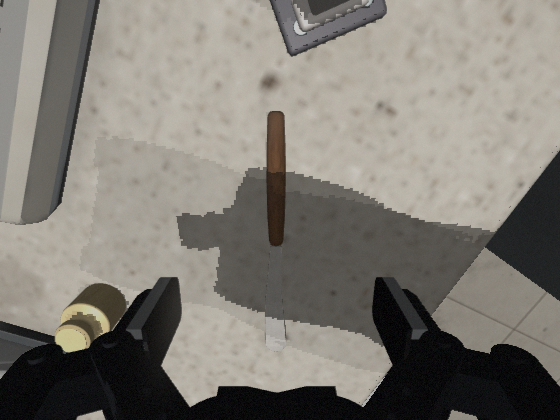

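The spatula lies vertical at column 276, centred between the fingers (handle end row 112, junction row 245). Descending and closing.

Call:
{"fn": "arm_command", "kwargs": {
  "offset": [
    [0, 0, 0.01],
    [0, 0, 0.02],
    [0, 0, 0.03],
    [0, 0, 0.038],
    [0, 0, 0.044]
  ],
  "dr": [
    [0, 0, 0],
    [0, 0, 0],
    [0, 0, 0],
    [0, 0, 0],
    [0, 0, 0]
  ]
}}

```text
time_s: 3.48
tool_pos: [521.3, -113.1, 5.7]
orientation: [-2.162, 2.279, -0.0]
ft_force: [0.3, 0.1, 0.6]
gripper_width: 85.6
```

Call:
{"fn": "arm_command", "kwargs": {
  "offset": [
    [0, 0, 0],
    [0, 0, 0],
    [0, 0, 0],
    [0, 0, 0],
    [0, 0, 0]
  ],
  "dr": [
    [0, 0, 0],
    [0, 0, 0],
    [0, 0, 0],
    [0, 0, 0],
    [0, 0, 0]
  ],
  "grip": 0
}}

```text
time_s: 3.9
tool_pos: [521.8, -113.0, 6.6]
orientation: [-2.162, 2.278, -0.001]
ft_force: [-0.4, -1.1, 0.4]
gripper_width: 25.5
```

Call:
{"fn": "arm_command", "kwargs": {
  "offset": [
    [0, 0, 0],
    [0, 0, 0],
    [0, 0, 0],
    [0, 0, 0],
    [0, 0, 0]
  ],
  "dr": [
    [0, 0, 0],
    [0, 0, 0],
    [0, 0, 0],
    [0, 0, 0],
    [0, 0, 0]
  ]
}}

```text
time_s: 4.32
tool_pos: [521.4, -112.9, 6.2]
orientation: [-2.163, 2.279, -0.0]
ft_force: [0.8, 0.6, 0.8]
gripper_width: 0.0
```

Run:
```python
from plan import *
c,P=cap("wrist");cv2.imwrite("pics/w3.png",c["pixels"])
t,Q=cap("scene");
print(monitor.observe()["ft_force"],monitor.observe()["tool_pos"])
```

```text
[-0.02916204  1.13472715 -0.32538014] [ 521.38622793 -112.86022586    6.1611979 ]
```

View pics/w3.png

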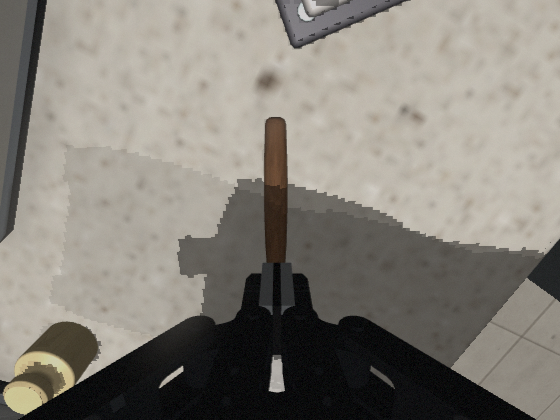

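The fingers are shut at row 263, with the handle running beneath them unmoved, so I closed above it. The depth image will show where the fingertips really are.

Run:
```python
from plan import *
s=monitor.observe();c,P=cap("wrist")
T=(P-s["tool_pos"])@Ro.from_rotvec(s["orientation"]).as_matrix()
for v in range(200,420,6): print(v,[T[v,u].round(0).tolist() for u in (255,268,276,285)], c["pixels"][v,276].tolist())
print(c["camera_matrix"])
```

```text
200 [[29.0, -13.0, 7.0], [32.0, -5.0, -5.0], [33.0, -1.0, -7.0], [32.0, 4.0, -3.0]] [32, 44, 61]
206 [[26.0, -13.0, 6.0], [29.0, -5.0, -5.0], [30.0, -1.0, -6.0], [28.0, 4.0, -2.0]] [27, 40, 55]
212 [[22.0, -13.0, 5.0], [26.0, -5.0, -5.0], [26.0, -1.0, -6.0], [25.0, 4.0, -4.0]] [22, 32, 49]
218 [[18.0, -13.0, 6.0], [22.0, -5.0, -4.0], [23.0, -1.0, -5.0], [21.0, 4.0, -3.0]] [25, 36, 51]
224 [[15.0, -13.0, 7.0], [19.0, -5.0, -5.0], [19.0, -1.0, -6.0], [18.0, 4.0, -4.0]] [25, 37, 54]
230 [[11.0, -13.0, 6.0], [nan, nan, nan], [16.0, -1.0, -6.0], [15.0, 4.0, -3.0]] [26, 37, 49]
236 [[7.0, -13.0, 6.0], [12.0, -6.0, -6.0], [12.0, -1.0, -6.0], [11.0, 4.0, -3.0]] [26, 37, 55]
242 [[4.0, -13.0, 6.0], [8.0, -6.0, -4.0], [9.0, -1.0, -6.0], [8.0, 4.0, -3.0]] [23, 40, 55]
248 [[-0.0, -13.0, 6.0], [4.0, -6.0, -4.0], [6.0, -1.0, -6.0], [4.0, 4.0, -3.0]] [22, 36, 54]
254 [[-4.0, -13.0, 5.0], [1.0, -6.0, -5.0], [1.0, -1.0, -5.0], [0.0, 4.0, -3.0]] [21, 37, 53]
260 [[-8.0, -14.0, 6.0], [-3.0, -6.0, -4.0], [-2.0, -1.0, -6.0], [-8.0, 4.0, 6.0]] [25, 37, 54]
266 [[-12.0, -14.0, 6.0], [11.0, -5.0, -38.0], [
[... 2015 characters left out ...]
-101.0, -1.0, 4.0], [-8.0, 2.0, -85.0]] [167, 171, 175]
392 [[16.0, -6.0, -110.0], [11.0, -3.0, -106.0], [10.0, -1.0, -104.0], [10.0, 1.0, -105.0]] [94, 97, 100]
398 [[14.0, -6.0, -110.0], [10.0, -3.0, -107.0], [11.0, -1.0, -108.0], [12.0, 1.0, -108.0]] [0, 0, 0]
404 [[12.0, -6.0, -110.0], [12.0, -3.0, -110.0], [11.0, -1.0, -109.0], [12.0, 1.0, -110.0]] [13, 9, 13]
410 [[11.0, -6.0, -111.0], [12.0, -3.0, -111.0], [11.0, -1.0, -111.0], [12.0, 1.0, -111.0]] [11, 5, 5]
416 [[10.0, -6.0, -112.0], [12.0, -3.0, -113.0], [11.0, -1.0, -113.0], [11.0, 1.0, -112.0]] [6, 10, 6]
[[337.18096463   0.         276.38868482]
 [  0.         337.18096463 211.43693416]
 [  0.           0.           1.        ]]
```

Run:
```python
from plan import *
print([ (k,getattr(arm,k)) for k in dir(arm) if not k.startswith("__")])
s=monitor.observe();c,Q=cap("scene")
d=np.linalg.norm(Q[...,:2]-np.array(s["tool_pos"])[:2],axis=-1)
m=(d<16)&(Q[...,2]>20)
print(np.percentile(Q[m][:,2],[0,5,20,50]),m.sum())
b=c["pixels"][180:340,190:390];cv2.imwrite("pics/s3.png",cv2.resize(b,None,fx=3.5,fy=3.5))
```

```text
[('PlanningError', <class 'plant.PlanningError'>), ('hold_point_z', 18.700000000000003)]
[37.52817832 44.08745169 50.27058309 65.2530459 ] 122
```

View pics/s3.png

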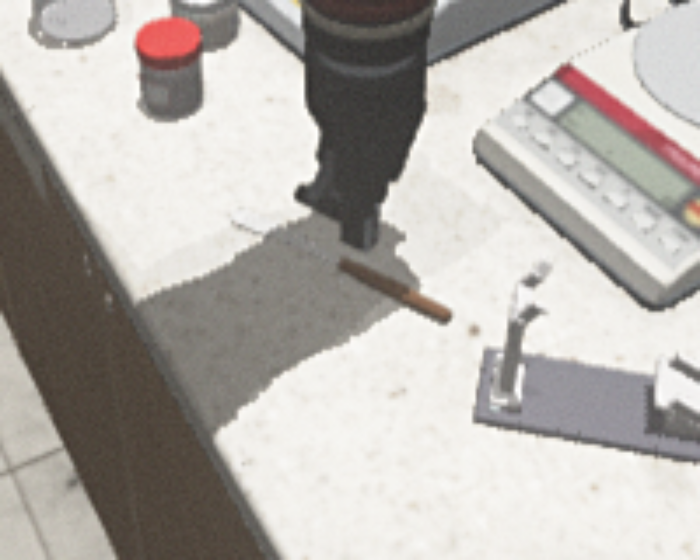

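Both cameras agree that the real fingertips sit about 37 mm short of the reported TCP, at z of about 40 while the state says 6. I'll use the measured offset from here: open, go down about 39 mm more, and watch the force.

Call:
{"fn": "arm_command", "kwargs": {
  "offset": [
    [0, 0, 0],
    [0, 0, 0],
    [0, 0, 0],
    [0, 0, 0],
    [0, 0, 0.005]
  ],
  "dr": [
    [0, 0, 0],
    [0, 0, 0],
    [0, 0, 0],
    [0, 0, 0],
    [0, 0, 0]
  ],
  "grip": 0.05
}}

```text
time_s: 4.93
tool_pos: [522.1, -113.1, 1.7]
orientation: [-2.162, 2.278, -0.002]
ft_force: [-0.1, 0.0, 0.8]
gripper_width: 49.7
```

Call:
{"fn": "arm_command", "kwargs": {
  "offset": [
    [0, 0, 0.006],
    [0, 0, 0.012],
    [0, 0, 0.018],
    [0, 0, 0.023],
    [0, 0, 0.027]
  ],
  "dr": [
    [0, 0, 0],
    [0, 0, 0],
    [0, 0, 0],
    [0, 0, 0],
    [0, 0, 0]
  ]
}}

```text
time_s: 5.35
tool_pos: [520.9, -112.7, -26.8]
orientation: [2.162, -2.278, -0.001]
ft_force: [0.7, -0.5, -0.0]
gripper_width: 50.1
```

Call:
{"fn": "arm_command", "kwargs": {
  "offset": [
    [0, 0, 0.002],
    [0, 0, 0.004],
    [0, 0, 0.006],
    [0, 0, 0.007],
    [0, 0, 0.007]
  ],
  "dr": [
    [0, 0, 0],
    [0, 0, 0],
    [0, 0, 0],
    [0, 0, 0],
    [0, 0, 0]
  ]
}}

```text
time_s: 5.77
tool_pos: [521.4, -112.9, -32.9]
orientation: [2.163, -2.279, -0.0]
ft_force: [-0.0, -0.7, 0.9]
gripper_width: 49.9
```

Call:
{"fn": "arm_command", "kwargs": {
  "offset": [
    [0, 0, 0],
    [0, 0, 0],
    [0, 0, 0],
    [0, 0, 0],
    [0, 0, 0]
  ],
  "dr": [
    [0, 0, 0],
    [0, 0, 0],
    [0, 0, 0],
    [0, 0, 0],
    [0, 0, 0]
  ],
  "grip": 0
}}

```text
time_s: 6.18
tool_pos: [524.3, -114.0, -30.0]
orientation: [-2.161, 2.277, -0.008]
ft_force: [-2.2, 0.8, 27.3]
gripper_width: 8.9
```

Call:
{"fn": "arm_command", "kwargs": {
  "offset": [
    [0, 0, -0.003],
    [0, 0, -0.004]
  ],
  "dr": [
    [0, 0, 0],
    [0, 0, 0]
  ]
}}

```text
time_s: 6.35
tool_pos: [522.0, -113.1, -28.0]
orientation: [-2.162, 2.278, -0.002]
ft_force: [-0.3, 0.3, -0.7]
gripper_width: 8.7
```

Run:
```python
from plan import *
s=monitor.observe();print(s["time_s"],s["tool_pos"],s["ft_force"],s["gripper_width"])
c,P=cap("wrist");cv2.imwrite("pics/w4.png",c["pixels"])
```

```text
6.35 [ 522.04639122 -113.12629712  -27.95972438] [-0.29392397  0.27908727 -0.68548852] 8.731580889560039
```

View pics/w4.png

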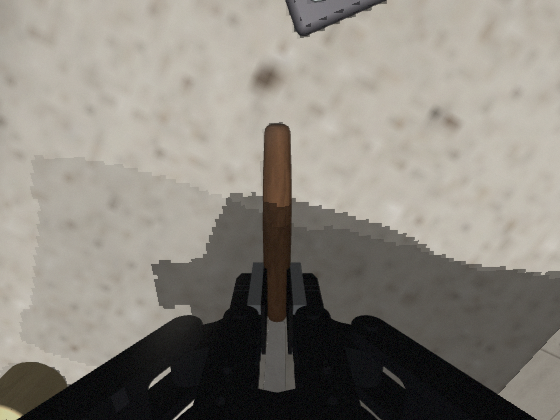

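Picture: the fingers straddle the handle (rows 263–320, columns 263–292), width 8.7 mm. Lifting to test the hold.

Call:
{"fn": "arm_command", "kwargs": {
  "offset": [
    [0, 0, -0.01],
    [0, 0, -0.03],
    [0, 0, -0.06],
    [0, 0, -0.09],
    [0, 0, -0.12]
  ],
  "dr": [
    [0, 0, 0],
    [0, 0, 0],
    [0, 0, 0],
    [0, 0, 0],
    [0, 0, 0]
  ]
}}

```text
time_s: 6.82
tool_pos: [520.7, -112.7, 92.7]
orientation: [2.162, -2.278, -0.001]
ft_force: [0.6, -0.3, -1.6]
gripper_width: 8.7
```

Run:
```python
from plan import *
s=monitor.observe();print(s["time_s"],s["tool_pos"],s["gripper_width"])
c,P=cap("wrist")
T=(P-s["tool_pos"])@Ro.from_rotvec(s["orientation"]).as_matrix()
px=c["pixels"].astype(int)
hsv=cv2.cvtColor(c["pixels"],cv2.COLOR_BGR2HSV)
for v in list(range(80,330,15)):
    print(v,[T[v,u].round(0).tolist() for u in (270,277,284)],px[v,277].tolist())
m=(T[...,2]>-90)&(T[...,2]<40)&(T[...,0]>13)&(abs(T[...,1])<20)
q=T[m];print(len(q))
for a in range(14,80,8):
    k=q[(q[:,0]>a)&(q[:,0]<a+8)]
    if len(k):print(a,k.mean(0).round(1),k[:,1].min().round(1),k[:,1].max().round(1),k[:,2].min().round(1))
print("xmax",np.percentile(q[:,0],99.5) if len(q) else None)
```

```text
6.8167 [ 520.73529903 -112.65952306   92.68656462] 8.684991524541593
80 [[95.0, -6.0, 93.0], [95.0, -1.0, 93.0], [95.0, 5.0, 93.0]] [164, 175, 181]
95 [[85.0, -6.0, 93.0], [85.0, -1.0, 92.0], [85.0, 5.0, 93.0]] [177, 187, 193]
110 [[74.0, -6.0, 91.0], [74.0, -1.0, 92.0], [74.0, 5.0, 92.0]] [173, 184, 191]
125 [[73.0, -4.0, -37.0], [73.0, -1.0, -39.0], [73.0, 2.0, -38.0]] [44, 57, 71]
140 [[67.0, -3.0, -40.0], [67.0, -1.0, -42.0], [67.0, 2.0, -41.0]] [61, 80, 110]
155 [[61.0, -4.0, -41.0], [62.0, -1.0, -41.0], [62.0, 2.0, -41.0]] [56, 77, 105]
170 [[56.0, -4.0, -41.0], [56.0, -1.0, -41.0], [56.0, 2.0, -41.0]] [54, 73, 103]
185 [[49.0, -4.0, -40.0], [50.0, -1.0, -41.0], [50.0, 2.0, -41.0]] [53, 74, 103]
200 [[44.0, -4.0, -42.0], [44.0, -1.0, -42.0], [43.0, 2.0, -42.0]] [53, 78, 110]
215 [[37.0, -4.0, -41.0], [37.0, -1.0, -42.0], [37.0, 2.0, -41.0]] [30, 43, 62]
230 [[30.0, -4.0, -41.0], [31.0, -1.0, -42.0], [30.0, 2.0, -42.0]] [25, 39, 55]
245 [[24.0, -4.0, -42.0], [24.0, -1.0, -43.0], [23.0, 2.0, -42.0]] [23, 35, 50]
260 [[16.0, -4.0, -41.0], [17.0, -1.0, -43.0], [16.0, 2.0, -41.0]] [21, 33, 50]
275 [[9.0, -4.0, -42.0], [10.0, -1.0, -43.0], [9.0, 2.0, -42.0]] [21, 36, 51]
290 [[1.0, -4.0, -42.0], [2.0, -1.0, -43.0], [2.0, 2.0, -42.0]] [24, 36, 52]
305 [[-6.0, -4.0, -42.0], [-6.0, -1.0, -43.0], [-7.0, 2.0, -41.0]] [23, 35, 50]
320 [[-19.0, -4.0, -35.0], [-16.0, -1.0, -40.0], [-114.0, 6.0, 92.0]] [23, 31, 48]
4631
14 [ 17.6  -1.  -45.8] -15.1 13.5 -78.3
22 [ 26.1  -0.9 -41.2] -6.9 5.4 -44.0
30 [ 34.   -0.8 -40.9] -6.8 5.4 -43.4
38 [ 42.   -0.8 -40.7] -6.7 5.3 -43.5
46 [ 50.   -0.8 -40.4] -6.6 5.1 -43.1
54 [ 58.   -0.8 -40.2] -6.5 4.6 -42.9
62 [ 66.   -0.8 -39.8] -6.0 4.5 -42.3
70 [ 71.5  -0.7 -38.9] -5.6 4.0 -42.0
xmax 127.43249022394593
```

Firm hold. In the tool frame the handle axis runs along x, y = -0.8, underside z about -28.7, spatula origin at x about -18.5. Planning the carry to a pre-place pose over the rest.

```bash
cat > rest.py <<'E'
from plan import *
O=np.array([505.8,-297.4,0.]);ANG=19.2
def frame(ang=None):
    a=np.radians(ANG if ang is None else ang);h=np.array([np.sin(a),-np.cos(a),0]);z=np.array([0,0,1.])
    c,s=np.cos(np.pi/6),.5
    return h,c*h-s*z,s*h+c*z   # h, d (down slope), n
def restpt(x,y,z,O=O,ang=None):
    h,d,n=frame(ang);return O+x*h+y*np.cross([0,0,1],h)+np.array([0,0,z])
def tool_for(up,back=3,off=(-18.5,-.8,-28.7),O=O,ang=None):
    h,d,n=frame(ang);R=R_of(-d,-n)
    ps=restpt(62,0,25,O,ang)-93*d-4*n+up*n-back*d
    return ps-R@np.array(off),R
E
python3 - <<'E'
from rest import *
p,R=tool_for(70)
q=p.copy();q[2]=max(p[2],190)
print(p)
plan([([500,-200,190],down(-93-100),15),(p+[0,0,20],down(109),10),(p,R,5)])
E
```

```text
[ 500.46820948 -279.65658626  114.55274756]
-> [ 500. -200.  190.] dist/row 8.5 deg/row 6.67
{"offset": [[0.0058, 0.0013, -0.0061], [0.0117, 0.0025, -0.0122], [0.0175, 0.0038, -0.0183], [0.0233, 0.0051, -0.0244], [0.0292, 0.0063, -0.0305]], "dr": [[0.0, 0.0, 0.116], [-0.001, 0.001, 0.233], [-0.001, 0.001, 0.349], [-0.002, 0.001, 0.466], [-0.002, 0.001, 0.582]]}
{"offset": [[0.0056, -0.0021, -0.0061], [0.0112, -0.0043, -0.0122], [0.0167, -0.0064, -0.0183], [0.0223, -0.0086, -0.0244], [0.0279, -0.0107, -0.0305]], "dr": [[0.0, 0.0, 0.116], [-0.001, 0.001, 0.233], [-0.001, 0.001, 0.349], [-0.002, 0.001, 0.466], [-0.002, 0.001, 0.582]]}
{"offset": [[0.0035, -0.0048, -0.0061], [0.007, -0.0097, -0.0122], [0.0105, -0.0145, -0.0183], [0.014, -0.0194, -0.0244], [0.0175, -0.0242, -0.0305]], "dr": [[0.0, 0.0, 0.116], [-0.001, 0.001, 0.233], [-0.001, 0.001, 0.349], [-0.002, 0.001, 0.466], [-0.002, 0.001, 0.582]]}
-> [ 500. -280.  135.] dist/row 9.7 deg/row 5.80
{"offset": [[-0.0018, -0.0078, 0.0055], [-0.0037, -0.0155, 0.0111], [-0.0055, -0.0233, 0.0166], [-0.0074, -0.031, 0.0222], [-0.0092, -0.0388, 0.0277]], "dr": [[0.0, 0.0, 0.101], [0.0, 0.0, 0.202], [0.0, 0.0, 0.304], [0.0, 0.0, 0.405], [0.0, 0.0, 0.506]]}
{"offset": [[-0.0054, -0.0059, 0.0055], [-0.0107, -0.0118, 0.0111], [-0.0161, -0.0177, 0.0166], [-0.0215, -0.0236, 0.0222], [-0.0268, -0.0294, 0.0277]], "dr": [[0.0, 0.0, 0.101], [0.0, 0.0, 0.202], [0.0, 0.0, 0.304], [0.0, 0.0, 0.405], [0.0, 0.0, 0.506]]}
-> [ 500. -280.  115.] dist/row 4.0 deg/row 6.00
{"offset": [[0.0, 0.0, 0.004], [0.0, 0.0, 0.008], [0.0, 0.0, 0.012], [0.0, 0.0, 0.016], [0.0, 0.0, 0.02]], "dr": [[0.0, 0.105, -0.001], [0.0, 0.209, -0.001], [0.001, 0.314, -0.002], [0.001, 0.419, -0.003], [0.001, 0.524, -0.003]]}
```

Call:
{"fn": "arm_command", "kwargs": {
  "offset": [
    [0.006, 0.001, -0.006],
    [0.012, 0.003, -0.012],
    [0.018, 0.004, -0.018],
    [0.023, 0.005, -0.024],
    [0.029, 0.006, -0.03]
  ],
  "dr": [
    [0, 0, 0.116],
    [0, 0, 0.233],
    [0, 0, 0.349],
    [0, 0, 0.466],
    [0, 0, 0.582]
  ]
}}

```text
time_s: 7.28
tool_pos: [513.5, -141.6, 121.6]
orientation: [1.41, -2.807, -0.001]
ft_force: [0.1, -0.4, 0.2]
gripper_width: 9.0
```

Call:
{"fn": "arm_command", "kwargs": {
  "offset": [
    [0.006, -0.002, -0.006],
    [0.011, -0.004, -0.012],
    [0.017, -0.006, -0.018],
    [0.022, -0.009, -0.024],
    [0.028, -0.011, -0.03]
  ],
  "dr": [
    [0, 0, 0.116],
    [0, 0, 0.233],
    [0, 0, 0.349],
    [0, 0, 0.466],
    [0, 0, 0.582]
  ]
}}

```text
time_s: 7.7
tool_pos: [505.9, -170.7, 151.6]
orientation: [0.545, -3.094, -0.0]
ft_force: [0.6, -0.0, -0.5]
gripper_width: 8.7
```

Call:
{"fn": "arm_command", "kwargs": {
  "offset": [
    [0.004, -0.005, -0.006],
    [0.007, -0.01, -0.012],
    [0.011, -0.015, -0.018],
    [0.014, -0.019, -0.024],
    [0.018, -0.024, -0.03]
  ],
  "dr": [
    [0, 0, 0.116],
    [0, 0, 0.233],
    [0, 0, 0.349],
    [0, 0, 0.466],
    [0, 0, 0.582]
  ]
}}

```text
time_s: 8.12
tool_pos: [497.2, -199.3, 181.5]
orientation: [-0.365, -3.12, -0.0]
ft_force: [1.2, -0.7, -0.6]
gripper_width: 8.8
```

Call:
{"fn": "arm_command", "kwargs": {
  "offset": [
    [-0.002, -0.008, 0.006],
    [-0.004, -0.016, 0.011],
    [-0.006, -0.023, 0.017],
    [-0.007, -0.031, 0.022],
    [-0.009, -0.039, 0.028]
  ],
  "dr": [
    [0, 0, 0.101],
    [0, 0, 0.202],
    [0, 0, 0.304],
    [0, 0, 0.405],
    [0, 0, 0.506]
  ]
}}

```text
time_s: 8.53
tool_pos: [497.2, -239.6, 153.1]
orientation: [-1.133, -2.93, -0.0]
ft_force: [-0.2, 0.4, 0.2]
gripper_width: 8.4
```

Call:
{"fn": "arm_command", "kwargs": {
  "offset": [
    [-0.005, -0.006, 0.006],
    [-0.011, -0.012, 0.011],
    [-0.016, -0.018, 0.017],
    [-0.022, -0.024, 0.022],
    [-0.027, -0.029, 0.028]
  ],
  "dr": [
    [0, 0, 0.101],
    [0, 0, 0.202],
    [0, 0, 0.304],
    [0, 0, 0.405],
    [0, 0, 0.506]
  ]
}}

```text
time_s: 8.95
tool_pos: [498.1, -279.4, 125.1]
orientation: [-1.831, -2.553, 0.0]
ft_force: [1.3, 0.3, -0.7]
gripper_width: 8.7
```

Run:
```python
from rest import *
s=monitor.observe();print(s["time_s"],s["tool_pos"],s["orientation"],s["qpos"].round(2),s["gripper_width"])
c,P=cap("wrist");cv2.imwrite("pics/w5.png",c["pixels"]);np.savez("w5.npz",P=P,a=c["pixels"])
```

```text
8.95 [ 498.06339647 -279.42492339  125.0797318 ] [-1.83098338e+00 -2.55260332e+00  8.57496328e-05] [-0.64  0.43 -0.16  0.99 -0.    0.61] 8.741539503258467
```

View pics/w5.png

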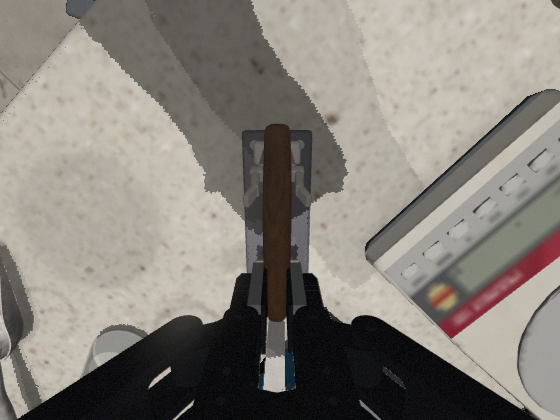

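Picture: the rest lies straight under the spatula. Base end is at row 131, columns 243–312, fork prongs at about (252,185) and (304,185), handle at columns 264–291. Numeric refinement next.

Run:
```python
from rest import *
s=monitor.observe();P=np.load("w5.npz")["P"]
h,d,n=frame();l=np.cross([0,0,1],h)
Lp=P-O; X=Lp@h;Y=Lp@l;Z=P[...,2]
v,u=np.mgrid[:420,:560]
roi=(u>235)&(u<320)&(v>125)&(v<262)
f=roi&(Z>60)&(Z<122)
q=np.stack([X,Y,Z],-1)[f]
for sg in(-1,1):
    k=q[(q[:,1]*sg>4)];print("prong",len(k),np.percentile(k,[3,25,50,75,97],axis=0).round(1).tolist())
b=roi&(Z>5)&(Z<12)&(v<250)
k=np.stack([X,Y,Z],-1)[b]
# base edges: by row extents of Z>5 pixels
for r in range(134,245,12):
    m=np.where((Z[r]>5)&(Z[r]<20)&(u[r]>236)&(u[r]<319))[0]
    if len(m)>2: print(r,m[0],m[-1],Y[r,m[0]].round(1),Y[r,m[-1]].round(1),X[r,m[0]].round(1))
H=cams.capture("wrist")
```

```text
prong 518 [[-61.8, -19.2, 76.9], [-57.2, -15.9, 92.5], [-52.0, -13.9, 101.3], [-47.2, -11.5, 106.8], [-41.8, -9.3, 110.8]]
prong 507 [[-61.5, 9.5, 81.6], [-57.0, 11.6, 92.4], [-51.7, 13.9, 101.4], [-47.1, 15.9, 107.0], [-41.6, 19.1, 110.6]]
134 242 311 -29.0 29.2 -72.3
146 242 310 -29.7 28.6 -62.0
158 243 310 -29.1 28.8 -51.9
170 243 310 -29.5 29.1 -41.3
182 244 310 -29.0 29.3 -30.7
194 259 294 -16.0 15.3 -19.7
206 250 304 -24.4 24.3 -8.5
218 245 309 -29.5 29.4 3.5
230 245 309 -30.1 29.6 15.8
242 246 308 -29.4 28.8 27.0
```

Run:
```python
from rest import *
p,R=tool_for(50,1);p2,_=tool_for(12,1);p3,_=tool_for(1,1)
plan([(p+[0,0,0],R,5),(p2,R,5),(p3,R,5)])
```

```text
-> [ 498. -272.   96.] dist/row 5.8 deg/row 5.99
{"offset": [[0.0014, 0.0005, 0.0056], [0.0028, 0.0011, 0.0112], [0.0042, 0.0016, 0.0169], [0.0056, 0.0021, 0.0225], [0.007, 0.0026, 0.0281]], "dr": [[0.0, 0.104, -0.001], [0.0, 0.209, -0.003], [0.0, 0.313, -0.004], [0.001, 0.418, -0.005], [0.001, 0.522, -0.006]]}
-> [ 492. -254.   63.] dist/row 7.6 deg/row 0.00
{"offset": [[0.0, 0.0, 0.0076], [0.0, 0.0, 0.0152], [0.0, 0.0, 0.0228], [0.0, 0.0, 0.0304], [0.0, 0.0, 0.038]], "dr": [[0.0, 0.0, 0.0], [0.0, 0.0, 0.0], [0.0, 0.0, 0.0], [0.0, 0.0, 0.0], [0.0, 0.0, 0.0]]}
-> [ 490. -249.   54.] dist/row 2.2 deg/row 0.00
{"offset": [[0.0, 0.0, 0.0022], [0.0, 0.0, 0.0044], [0.0, 0.0, 0.0066], [0.0, 0.0, 0.0088], [0.0, 0.0, 0.011]], "dr": [[0.0, 0.0, 0.0], [0.0, 0.0, 0.0], [0.0, 0.0, 0.0], [0.0, 0.0, 0.0], [0.0, 0.0, 0.0]]}
```

Call:
{"fn": "arm_command", "kwargs": {
  "offset": [
    [0.001, 0.001, 0.005],
    [0.003, 0.001, 0.01],
    [0.004, 0.002, 0.016],
    [0.006, 0.002, 0.022],
    [0.007, 0.003, 0.028]
  ],
  "dr": [
    [0, 0.104, -0.001],
    [0, 0.209, -0.003],
    [0, 0.313, -0.004],
    [0.001, 0.418, -0.005],
    [0.001, 0.522, -0.006]
  ]
}}

```text
time_s: 9.47
tool_pos: [499.2, -271.3, 98.5]
orientation: [-1.547, -2.193, -0.421]
ft_force: [0.4, -0.8, -1.0]
gripper_width: 8.6
```

Call:
{"fn": "arm_command", "kwargs": {
  "offset": [
    [0, 0, 0.004],
    [0, 0, 0.01],
    [0, 0, 0.016],
    [0, 0, 0.022],
    [0, 0, 0.026]
  ],
  "dr": [
    [0, 0, 0],
    [0, 0, 0],
    [0, 0, 0],
    [0, 0, 0],
    [0, 0, 0]
  ]
}}

```text
time_s: 9.88
tool_pos: [494.8, -258.2, 76.7]
orientation: [-1.553, -2.197, -0.414]
ft_force: [0.4, 0.3, -0.0]
gripper_width: 8.8
```

Run:
```python
from rest import *
s=monitor.observe();p,R=tool_for(0,1);Rt=Ro.from_rotvec(s["orientation"]).as_matrix()
print(s["time_s"],s["tool_pos"],"to go (tool)",Rt.T@(p-s["tool_pos"]),Ro.from_matrix(Rt.T@R).as_rotvec())
h,d,n=frame();l=np.cross([0,0,1],h)
ps=s["tool_pos"]+Rt@np.array([-18.5,-.8,-28.7])
for q in((93,0,4),(-93,0,6.5)):
  w=ps+Rt@(np.array([-1,1,-1])*q)-O;print("pt in rest",w@h,w@l,w[2])
c,P=cap("wrist")
T=(P-s["tool_pos"])@Rt
v,u=np.mgrid[:420,:560]
m=(abs(T[...,1])<25)&(T[...,2]<0)&(T[...,2]>-60)&(T[...,0]>14)&(T[...,0]<90)
q=T[m]
for a in range(14,80,6):
    k=q[(q[:,0]>a)&(q[:,0]<a+6)&(abs(q[:,1])<9)]
    o=q[(q[:,0]>a)&(q[:,0]<a+6)&(abs(q[:,1])>8.5)]
    print(a,k.mean(0).round(1),k[:,1].min().round(1),k[:,1].max().round(1),"outer",len(o),o.min(0).round(1) if len(o) else "",o.max(0).round(1) if len(o) else "")
```

```text
9.8833 [ 494.82021253 -258.22198732   76.69511079] to go (tool) [-2.05705635 -1.72474987 26.17630036] [-4.59718149e-05  5.52103962e-03  4.99770872e-03]
pt in rest 72.45415313620886 2.2736054611611074 49.88667388522096
pt in rest -87.89751915018746 1.3440970645044081 144.16672060294758
14 [ 17.    0.4 -36.1] -9.0 9.0 outer 558 [ 14.1 -22.8 -28.5] [20.  17.4 -3.7]
20 [ 22.9   0.5 -35.9] -9.0 9.0 outer 693 [ 20.  -22.7 -28.6] [24.  17.2 -0.4]
26 [ 29.    0.8 -41.5] -5.0 6.7 outer 0  
32 [ 35.    0.8 -41.3] -4.9 6.6 outer 0  
38 [ 41.    0.9 -41.1] -4.9 7.0 outer 0  
44 [ 46.9   0.9 -40.9] -4.8 7.0 outer 0  
50 [ 53.    0.8 -40.7] -4.8 6.4 outer 0  
56 [ 59.    0.9 -40.4] -4.7 6.3 outer 0  
62 [ 65.   1. -40.] -4.2 6.3 outer 0  
68 [ 70.    0.9 -39.5] -4.2 5.7 outer 0  <stdin>:16: RuntimeWarning: Mean of empty slice.
  ret = um.true_divide(
Traceback (most recent call last):
ValueError: zero-size array to reduction operation minimum which has no identity
```

The depth image shows the fork centred at tool y = -2.7 and the handle at +0.9, so I need a -3.5 mm lateral correction and about 4 mm down-slope. Lowering in stages.

Call:
{"fn": "arm_command", "kwargs": {
  "offset": [
    [-0.002, -0.0015, 0.0],
    [-0.004, -0.0035, 0.002],
    [-0.004, -0.0035, 0.006],
    [-0.004, -0.0035, 0.01],
    [-0.004, -0.0035, 0.013]
  ],
  "dr": [
    [0, 0, 0.002],
    [0, 0.003, 0.005],
    [0, 0.005, 0.005],
    [0, 0.005, 0.005],
    [0, 0.005, 0.005]
  ]
}}

```text
time_s: 10.35
tool_pos: [490.0, -257.3, 60.9]
orientation: [-1.556, -2.183, -0.418]
ft_force: [-0.6, -0.0, -0.7]
gripper_width: 8.3
```

Run:
```python
from rest import *
s=monitor.observe();Rt=Ro.from_rotvec(s["orientation"]).as_matrix()
p,R=tool_for(0,1);print(s["time_s"],s["ft_force"],Rt.T@(p-s["tool_pos"]))
c,P=cap("wrist")
T=(P-s["tool_pos"])@Rt
q=T[(abs(T[...,1])<25)&(T[...,2]<-5)&(T[...,2]>-60)&(T[...,0]>14)&(T[...,0]<90)]
k=q[(q[:,0]>35)&(abs(q[:,1])<9)];print("handle y",k[:,1].min(),k[:,1].max(),k[:,0].max(),k[:,2].mean())
o=q[(abs(q[:,1])>10)];print("fork",len(o),np.percentile(o,[0,2,98,100],axis=0).round(1).tolist())
for sg in(-1,1):print(np.percentile(o[o[:,1]*sg>0],[2,50,98],axis=0).round(1).tolist())
```

```text
10.35 [-0.58634264 -0.03277018 -0.6693291 ] [ 3.54759264  2.51257645 11.28773322]
handle y -4.93574924595413 7.02659481989038 72.15189494323931 -40.55531088764429
fork 1390 [[19.6, -18.7, -43.2], [20.3, -18.0, -42.4], [29.6, 20.8, -16.5], [29.9, 21.7, -11.8]]
[[20.3, -18.3, -42.3], [26.7, -13.7, -37.3], [29.6, -10.2, -17.4]]
[[20.2, 10.4, -42.4], [26.4, 15.6, -34.8], [29.6, 21.1, -16.3]]
```

Call:
{"fn": "arm_command", "kwargs": {
  "offset": [
    [0.001, 0, 0.002],
    [0.001, 0, 0.004],
    [0.001, 0, 0.006],
    [0.001, 0, 0.007],
    [0.001, 0, 0.007]
  ],
  "dr": [
    [0, 0, 0],
    [0, 0, 0],
    [0, 0, 0],
    [0, 0, 0],
    [0, 0, 0]
  ]
}}

```text
time_s: 10.82
tool_pos: [488.7, -253.2, 55.6]
orientation: [-1.555, -2.183, -0.417]
ft_force: [0.7, -0.1, -0.8]
gripper_width: 8.5
```

Call:
{"fn": "arm_command", "kwargs": {
  "offset": [
    [0, 0, 0.001],
    [0, 0, 0.002],
    [0, 0, 0.002]
  ],
  "dr": [
    [0, 0, 0],
    [0, 0, 0],
    [0, 0, 0]
  ]
}}

```text
time_s: 11.07
tool_pos: [488.4, -252.3, 54.0]
orientation: [-1.556, -2.183, -0.417]
ft_force: [0.2, 0.3, -1.2]
gripper_width: 8.5
```

Run:
```python
from rest import *
s=monitor.observe();Rt=Ro.from_rotvec(s["orientation"]).as_matrix()
p,R=tool_for(0,1);print(s["time_s"],s["ft_force"],Rt.T@(p-s["tool_pos"]))
c,P=cap("wrist")
T=(P-s["tool_pos"])@Rt
q=T[(abs(T[...,1])<25)&(T[...,2]<-5)&(T[...,2]>-60)&(T[...,0]>14)&(T[...,0]<90)]
for a in range(32,74,8):
    k=q[(q[:,0]>a)&(q[:,0]<a+8)&(abs(q[:,1])<9)];print("handle",k[:,1].min(),k[:,1].max(),k[:,2].mean())
o=q[(abs(q[:,1])>10)];print("fork",np.percentile(o,[0,2,98,100],axis=0).round(1).tolist())
b,Q=cap("scene");cv2.imwrite("pics/s6.png",cv2.resize(b["pixels"][170:330,260:460],None,fx=3.5,fy=3.5,interpolation=cv2.INTER_CUBIC))
```

```text
11.0667 [ 0.19720083  0.25339366 -1.2134398 ] [2.48266019 2.40711839 2.68188242]
handle -4.953923046084494 6.595596601518169 -41.30177669733377
handle -4.838277927916152 7.032116732570907 -40.90123246224773
handle -4.78438546234101 6.393191052467531 -40.7823754465421
handle -4.713734446060251 6.283244314650306 -40.37419169408969
handle -4.210379616741093 6.260263540707802 -39.77587977198693
handle -1.353459841374367 2.95110937528399 -37.705864078773274
fork [[18.1, -18.9, -51.9], [19.2, -18.0, -51.0], [28.5, 20.7, -25.2], [29.0, 21.4, -20.7]]
```

View pics/s6.png

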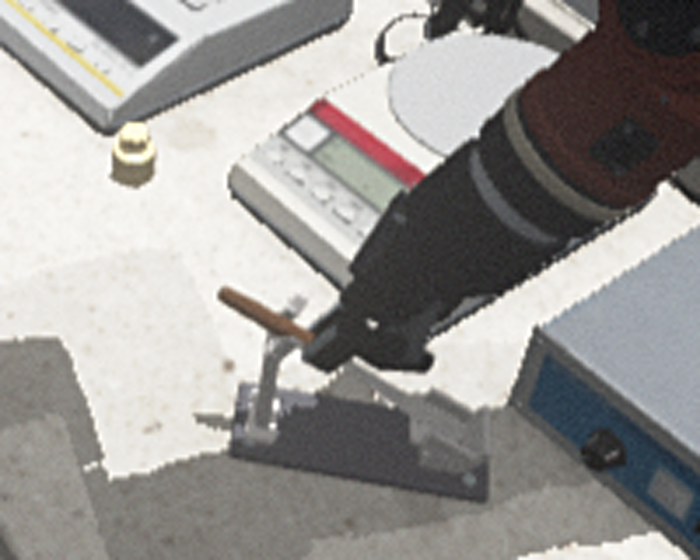

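Scene picture: the handle sits in the fork at (285,335) and the fingers hold it just down-slope. Depth has the handle top 10 mm below the prong tops, i.e. seated. Releasing.

Call:
{"fn": "arm_command", "kwargs": {
  "offset": [
    [0, 0, 0.001],
    [0, 0, 0.001]
  ],
  "dr": [
    [0, 0, 0],
    [0, 0, 0]
  ]
}}

```text
time_s: 11.33
tool_pos: [488.2, -251.8, 53.1]
orientation: [-1.555, -2.183, -0.417]
ft_force: [-0.6, -0.1, 0.4]
gripper_width: 8.5
```

Call:
{"fn": "arm_command", "kwargs": {
  "offset": [
    [0, 0, 0],
    [0, 0, 0],
    [0, 0, 0],
    [0, 0, 0],
    [0, 0, 0]
  ],
  "dr": [
    [0, 0, 0],
    [0, 0, 0],
    [0, 0, 0],
    [0, 0, 0],
    [0, 0, 0]
  ],
  "grip": 0.04
}}

```text
time_s: 11.75
tool_pos: [488.3, -251.9, 53.3]
orientation: [-1.556, -2.183, -0.417]
ft_force: [-0.4, 0.3, 0.7]
gripper_width: 40.1
```

Call:
{"fn": "arm_command", "kwargs": {
  "offset": [
    [0, 0, -0.005],
    [0, 0, -0.015],
    [0, 0, -0.03],
    [0, 0, -0.05],
    [0, 0, -0.08]
  ],
  "dr": [
    [0, 0, 0],
    [0, 0, 0],
    [0, 0, 0],
    [0, 0, 0],
    [0, 0, 0]
  ]
}}

```text
time_s: 12.17
tool_pos: [500.9, -289.1, 122.4]
orientation: [-1.554, -2.181, -0.418]
ft_force: [0.3, -0.0, -0.5]
gripper_width: 39.8
```

```bash
cat > loc.py <<'E'
from rest import *
def spat():
    s=monitor.observe();c,P=cap("wrist");h,d,n=frame();l=np.cross([0,0,1],h)
    L=P-O;X=L@h;Y=L@l;Z=P[...,2];q=np.stack([X,Y,Z],-1)
    a=c["pixels"].astype(int);br=(a[...,2]>a[...,0]+12)&(abs(Y)<25)&(X>-115)&(X<10)&(Z>50)&(Z<150)
    k=q[br];print("t",s["time_s"],"w",s["gripper_width"],"brown n",len(k))
    print(" X,Y,Z pct",np.percentile(k,[1,50,99],axis=0).round(1).tolist())
    f=np.polyfit(k[:,0],k[:,2],1);g=np.polyfit(k[:,0],k[:,1],1);print(" slope",np.degrees(np.arctan(f[0])),"yaw",np.degrees(g[0]),"Y@-90",np.polyval(g,-90),"Ztop@-90",np.polyval(f,-90))
E
python3 -c "
from loc import *
spat()"
```

```text
t 12.1667 w 39.80125296049781 brown n 2317
 X,Y,Z pct [[-88.7, -5.3, 78.0], [-54.2, 0.6, 103.2], [-13.4, 6.7, 122.0]]
 slope -29.71717882657411 yaw 0.3802395300295583 Y@-90 0.5378942377434497 Ztop@-90 123.34908410365928
```

Step 1 holds: slope 29.7°, yaw 0.4°, lateral 0.5 mm, handle protruding about 45 mm beyond the fork (nominal 44). Next I turn the tool half round and regrasp at the handle end with the tool vertical.

Run:
```python
from rest import *
h,d,n=frame();l=np.cross([0,0,1],h)
g=O+(-79)*h+.5*l; print(g)
z=62.5
plan([([495,-265,185],down(109),5),([485,-240,185],down(199),15),([g[0],g[1],z+80],down(-71+.0),15)])
```

```text
[ 480.29172309 -222.62983343    0.        ]
-> [ 495. -265.  185.] dist/row 12.9 deg/row 5.98
{"offset": [[0.0108, 0.0003, -0.007], [0.0216, 0.0007, -0.014], [0.0324, 0.001, -0.0211], [0.0431, 0.0014, -0.0281], [0.0539, 0.0017, -0.0351]], "dr": [[0.0, -0.104, 0.0], [0.0, -0.209, 0.0], [0.0, -0.313, 0.0], [0.0, -0.418, 0.001], [0.0, -0.522, 0.001]]}
-> [ 485. -240.  185.] dist/row 1.8 deg/row 6.00
{"offset": [[0.0018, -0.0001, 0.0], [0.0036, -0.0002, 0.0], [0.0054, -0.0003, 0.0], [0.0072, -0.0004, 0.0], [0.009, -0.0004, 0.0]], "dr": [[0.0, 0.0, -0.105], [0.0, 0.0, -0.209], [0.0, 0.0, -0.314], [0.0, 0.0, -0.419], [0.0, 0.0, -0.524]]}
{"offset": [[0.0016, 0.0008, 0.0], [0.0032, 0.0016, 0.0], [0.0048, 0.0025, 0.0], [0.0064, 0.0033, 0.0], [0.008, 0.0041, 0.0]], "dr": [[0.0, 0.0, -0.105], [0.0, 0.0, -0.209], [0.0, 0.0, -0.314], [0.0, 0.0, -0.419], [0.0, 0.0, -0.524]]}
{"offset": [[0.001, 0.0015, 0.0], [0.0019, 0.003, 0.0], [0.0029, 0.0045, 0.0], [0.0039, 0.006, 0.0], [0.0049, 0.0075, 0.0]], "dr": [[0.0, 0.0, -0.105], [0.0, 0.0, -0.209], [0.0, 0.0, -0.314], [0.0, 0.0, -0.419], [0.0, 0.0, -0.524]]}
-> [ 480. -223.  142.] dist/row 3.1 deg/row 6.00
{"offset": [[-0.0001, 0.0012, 0.0028], [-0.0002, 0.0024, 0.0057], [-0.0002, 0.0036, 0.0085], [-0.0003, 0.0048, 0.0113], [-0.0004, 0.006, 0.0142]], "dr": [[0.0, 0.0, -0.105], [0.0, 0.0, -0.209], [0.0, 0.0, -0.314], [0.0, 0.0, -0.419], [0.0, 0.0, -0.524]]}
{"offset": [[-0.0007, 0.001, 0.0028], [-0.0013, 0.002, 0.0057], [-0.002, 0.003, 0.0085], [-0.0027, 0.004, 0.0113], [-0.0033, 0.005, 0.0142]], "dr": [[0.0, 0.0, -0.105], [0.0, 0.0, -0.209], [0.0, 0.0, -0.314], [0.0, 0.0, -0.419], [0.0, 0.0, -0.524]]}
{"offset": [[-0.0011, 0.0005, 0.0028], [-0.0022, 0.0011, 0.0057], [-0.0032, 0.0016, 0.0085], [-0.0043, 0.0021, 0.0113], [-0.0054, 0.0026, 0.0142]], "dr": [[0.0, 0.0, -0.105], [0.0, 0.0, -0.209], [0.0, 0.0, -0.314], [0.0, 0.0, -0.419], [0.0, 0.0, -0.524]]}
```

Call:
{"fn": "arm_command", "kwargs": {
  "offset": [
    [0.01, 0, -0.007],
    [0.021, 0.001, -0.014],
    [0.032, 0.001, -0.021],
    [0.043, 0.001, -0.028],
    [0.054, 0.002, -0.035]
  ],
  "dr": [
    [0, -0.104, 0],
    [0, -0.209, 0],
    [0, -0.313, 0],
    [0, -0.418, 0.001],
    [0, -0.522, 0.001]
  ]
}}

```text
time_s: 12.63
tool_pos: [494.3, -262.0, 181.4]
orientation: [1.824, 2.556, -0.002]
ft_force: [1.0, 0.1, -0.2]
gripper_width: 39.8
```

Call:
{"fn": "arm_command", "kwargs": {
  "offset": [
    [0.002, 0, 0],
    [0.004, 0, 0],
    [0.005, 0, 0],
    [0.007, 0, 0],
    [0.009, 0, 0]
  ],
  "dr": [
    [0, 0, -0.105],
    [0, 0, -0.209],
    [0, 0, -0.314],
    [0, 0, -0.419],
    [0, 0, -0.524]
  ]
}}

```text
time_s: 13.05
tool_pos: [491.1, -253.1, 180.4]
orientation: [-1.09, -2.942, -0.004]
ft_force: [-0.6, 0.1, 1.0]
gripper_width: 40.3
```

Call:
{"fn": "arm_command", "kwargs": {
  "offset": [
    [0.002, 0.001, 0],
    [0.003, 0.002, 0],
    [0.005, 0.002, 0],
    [0.006, 0.003, 0],
    [0.008, 0.004, 0]
  ],
  "dr": [
    [0, 0, -0.105],
    [0, 0, -0.209],
    [0, 0, -0.314],
    [0, 0, -0.419],
    [0, 0, -0.524]
  ]
}}

```text
time_s: 13.47
tool_pos: [487.7, -245.0, 180.3]
orientation: [-0.291, -3.124, -0.005]
ft_force: [-0.0, -0.7, 0.4]
gripper_width: 40.1
```

Call:
{"fn": "arm_command", "kwargs": {
  "offset": [
    [0.001, 0.001, 0],
    [0.002, 0.003, 0],
    [0.003, 0.004, 0],
    [0.004, 0.006, 0],
    [0.005, 0.007, 0]
  ],
  "dr": [
    [0, 0, -0.105],
    [0, 0, -0.209],
    [0, 0, -0.314],
    [0, 0, -0.419],
    [0, 0, -0.524]
  ]
}}

```text
time_s: 13.88
tool_pos: [484.1, -237.1, 180.3]
orientation: [0.529, -3.094, -0.007]
ft_force: [-0.3, 0.6, 0.1]
gripper_width: 40.2
```

Call:
{"fn": "arm_command", "kwargs": {
  "offset": [
    [0, 0.001, 0.003],
    [0, 0.002, 0.006],
    [0, 0.004, 0.008],
    [0, 0.005, 0.011],
    [0, 0.006, 0.014]
  ],
  "dr": [
    [0, 0, -0.105],
    [0, 0, -0.209],
    [0, 0, -0.314],
    [0, 0, -0.419],
    [0, 0, -0.524]
  ]
}}

```text
time_s: 14.3
tool_pos: [482.1, -231.5, 166.2]
orientation: [1.313, -2.853, -0.008]
ft_force: [0.2, 0.6, 1.0]
gripper_width: 40.2
```

Call:
{"fn": "arm_command", "kwargs": {
  "offset": [
    [-0.001, 0.001, 0.003],
    [-0.001, 0.002, 0.006],
    [-0.002, 0.003, 0.008],
    [-0.003, 0.004, 0.011],
    [-0.003, 0.005, 0.014]
  ],
  "dr": [
    [0, 0, -0.105],
    [0, 0, -0.209],
    [0, 0, -0.314],
    [0, 0, -0.419],
    [0, 0, -0.524]
  ]
}}

```text
time_s: 14.72
tool_pos: [480.4, -225.8, 152.3]
orientation: [2.008, -2.416, -0.008]
ft_force: [-0.2, 0.6, 0.7]
gripper_width: 40.0
```

Call:
{"fn": "arm_command", "kwargs": {
  "offset": [
    [-0.001, 0, 0.003],
    [-0.002, 0.001, 0.006],
    [-0.003, 0.002, 0.008],
    [-0.004, 0.002, 0.011],
    [-0.005, 0.003, 0.014]
  ],
  "dr": [
    [0, 0, -0.105],
    [0, 0, -0.209],
    [0, 0, -0.314],
    [0, 0, -0.419],
    [0, 0, -0.524]
  ]
}}

```text
time_s: 15.13
tool_pos: [478.4, -220.4, 138.3]
orientation: [-2.564, 1.813, 0.007]
ft_force: [0.2, -0.0, -0.1]
gripper_width: 40.0
```

Call:
{"fn": "arm_command", "kwargs": {
  "offset": [
    [0, 0, 0],
    [0, 0, 0]
  ],
  "dr": [
    [0, 0, 0],
    [0, 0, 0]
  ]
}}

```text
time_s: 15.3
tool_pos: [478.1, -220.3, 138.3]
orientation: [-2.556, 1.824, 0.008]
ft_force: [-0.6, -0.4, -0.4]
gripper_width: 40.1
```

```bash
cat > hand.py <<'E'
from rest import *
def handle():
    s=monitor.observe();Rt=Ro.from_rotvec(s["orientation"]).as_matrix();c,P=cap("wrist")
    T=(P-s["tool_pos"])@Rt;a=c["pixels"].astype(int)
    m=(a[...,2]>a[...,0]+12)&(abs(T[...,1])<25)&(abs(T[...,0])<120)&(T[...,2]<60)&(T[...,2]>-90)
    k=T[m];print("t",s["time_s"],s["tool_pos"].round(1),s["qpos"].round(2),"n",len(k))
    print("pct",np.percentile(k,[1,50,99],axis=0).round(1).tolist())
    f=np.polyfit(k[:,0],k[:,2],1);g=np.polyfit(k[:,0],k[:,1],1)
    print("top z at x=0: %.1f slope %.1f deg; y at x=0 %.1f yaw %.1f deg"%(f[1],np.degrees(np.arctan(f[0])),g[1],np.degrees(g[0])))
    return c,T
E
python3 - <<'E'
from hand import *
c,T=handle()
cv2.imwrite("pics/w7.png",c["pixels"])
m=(T[...,2]<-10)&(T[...,2]>-160)&(abs(T[...,1])<60)&(T[...,0]<14)&(T[...,0]>-20)
q=T[m];print("finger tip z",np.percentile(q[:,2],[90,98,99.5]))
E
```

```text
t 15.3 [ 478.1 -220.3  138.3] [-0.57  0.34 -0.25  0.98  0.   -2.47] n 2319
pct [[-6.5, -7.6, 16.3], [29.1, -1.7, 35.4], [68.4, 4.1, 58.9]]
top z at x=0: 19.4 slope 29.4 deg; y at x=0 -1.4 yaw -0.6 deg
finger tip z [-62.92137571 -42.57378068 -36.68375126]
```

Call:
{"fn": "arm_command", "kwargs": {
  "offset": [
    [0.003, -0.0015, 0.01],
    [0.003, -0.0015, 0.025],
    [0.003, -0.0015, 0.04],
    [0.003, -0.0015, 0.05],
    [0.003, -0.0015, 0.056]
  ],
  "dr": [
    [0, 0, 0],
    [0, 0, -0.005],
    [0, 0, -0.01],
    [0, 0, -0.01],
    [0, 0, -0.01]
  ]
}}

```text
time_s: 15.77
tool_pos: [479.7, -222.1, 80.4]
orientation: [-2.567, 1.809, 0.011]
ft_force: [0.3, 0.4, 0.7]
gripper_width: 39.6
```

Call:
{"fn": "arm_command", "kwargs": {
  "offset": [
    [0, 0, 0.004],
    [0, 0, 0.009],
    [0, 0, 0.014],
    [0, 0, 0.018],
    [0, 0, 0.02]
  ],
  "dr": [
    [0, 0, 0],
    [0, 0, 0],
    [0, 0, 0],
    [0, 0, 0],
    [0, 0, 0]
  ]
}}

```text
time_s: 16.18
tool_pos: [480.3, -222.3, 61.6]
orientation: [-2.568, 1.807, 0.008]
ft_force: [1.0, -0.1, -0.3]
gripper_width: 40.3
```

Run:
```python
from hand import *
print(monitor.observe()["ft_force"])
c,T=handle()
```

```text
[ 0.99751658 -0.12902574 -0.28400331]
t 16.1833 [ 480.3 -222.3   61.6] [-0.57  0.42 -0.35  0.8   0.   -2.49] n 5318
pct [[-8.8, -5.7, -60.2], [26.0, -0.1, -41.5], [66.1, 6.0, -16.7]]
top z at x=0: -55.9 slope 29.9 deg; y at x=0 0.1 yaw 0.2 deg
```

Handle is centred (y 0.1, axis 48 mm behind the TCP, as planned). Closing, then lifting along the seat normal.

Call:
{"fn": "arm_command", "kwargs": {
  "offset": [
    [0, 0, 0],
    [0, 0, 0],
    [0, 0, 0],
    [0, 0, 0],
    [0, 0, 0]
  ],
  "dr": [
    [0, 0, 0],
    [0, 0, 0],
    [0, 0, 0],
    [0, 0, 0],
    [0, 0, 0]
  ],
  "grip": 0
}}

```text
time_s: 16.65
tool_pos: [480.5, -222.5, 62.3]
orientation: [-2.568, 1.807, 0.008]
ft_force: [0.2, 0.6, 0.6]
gripper_width: 9.5
```

Call:
{"fn": "arm_command", "kwargs": {
  "offset": [
    [0, 0, 0],
    [0, 0, 0],
    [0, 0, 0]
  ],
  "dr": [
    [0, 0, 0],
    [0, 0, 0],
    [0, 0, 0]
  ]
}}

```text
time_s: 16.9
tool_pos: [480.4, -222.5, 62.2]
orientation: [-2.568, 1.807, 0.008]
ft_force: [-0.0, -0.2, 1.6]
gripper_width: 8.9
```

Call:
{"fn": "arm_command", "kwargs": {
  "offset": [
    [0.002, 0, -0.004],
    [0.006, 0, -0.01],
    [0.011, 0, -0.019],
    [0.018, 0, -0.031],
    [0.025, 0, -0.043]
  ],
  "dr": [
    [0, 0, 0],
    [0, 0, 0],
    [0, 0, 0],
    [0, 0, 0],
    [0, 0, 0]
  ]
}}

```text
time_s: 17.32
tool_pos: [488.9, -246.4, 105.6]
orientation: [-2.569, 1.807, 0.009]
ft_force: [-0.0, -0.3, 0.9]
gripper_width: 8.9
```

Call:
{"fn": "arm_command", "kwargs": {
  "offset": [
    [0, 0, -0.02],
    [0, 0, -0.04],
    [0, 0, -0.06],
    [0, 0, -0.08],
    [0, 0, -0.1]
  ],
  "dr": [
    [0, 0, 0],
    [0, 0, 0],
    [0, 0, 0],
    [0, 0, 0],
    [0, 0, 0]
  ]
}}

```text
time_s: 17.73
tool_pos: [489.3, -246.7, 206.4]
orientation: [-2.568, 1.807, 0.008]
ft_force: [0.3, 0.3, -0.2]
gripper_width: 9.4
```

Run:
```python
from hand import *
c,T=handle();print(monitor.observe()["gripper_width"])
m=(T[...,0]>14)&(abs(T[...,1])<16)&(T[...,2]<80)&(T[...,2]>-70);q=T[m]
for a in range(14,170,12):
    k=q[(q[:,0]>a)&(q[:,0]<a+12)]
    if len(k)>5: print(a,np.median(k,axis=0).round(1),k[:,1].min().round(1),k[:,1].max().round(1))
print(q[:,0].max())
# beaker from scene camera, robot out of the way
b,Q=cap("scene");t,P=cap("top")
np.savez("s8.npz",b=b["pixels"],a=t["pixels"],Q=Q,P=P)
B=cv2.resize(b["pixels"][130:210,160:270],None,fx=5,fy=5,interpolation=cv2.INTER_CUBIC)
A=cv2.resize(t["pixels"][150:210,150:205],None,fx=6,fy=6,interpolation=cv2.INTER_CUBIC)
W=np.zeros((400,550+330,3),np.uint8);W[:,:550]=B;W[:360,550:]=A
cv2.imwrite("pics/bk.png",W[:, :880] if False else cv2.resize(W,(792,360)))
```

```text
t 17.7333 [ 489.3 -246.7  206.4] [-0.6   0.34 -0.07  1.17  0.   -2.52] n 5007
pct [[-8.9, -6.6, -59.5], [27.6, -0.9, -39.6], [66.1, 5.2, -15.7]]
top z at x=0: -55.3 slope 30.2 deg; y at x=0 -0.7 yaw -0.2 deg
9.127122648398613
14 [ 20.   -0.9 -43.8] -6.6 5.2
26 [ 32.   -0.9 -37.1] -6.8 5.4
38 [ 43.9  -0.9 -30. ] -6.9 5.0
50 [ 55.6  -0.9 -22.6] -6.5 4.6
62 [ 67.4  -1.  -11.4] -5.6 3.8
74 [80.2 -0.5 -3.4] -4.9 4.8
86 [91.9  0.5  4.4] -5.0 5.9
98 [104.3   1.   12.3] -5.6 7.1
110 [116.    0.5  20. ] -6.7 7.2
122 [126.9   0.   27. ] -7.9 7.4
131.93763006159955
```

View pics/bk.png

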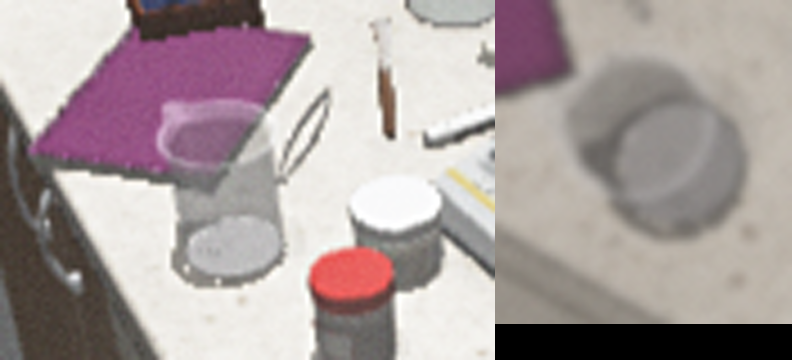

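Spatula held firmly (slope 30°, width 9). Left crop: beaker rim about (218,133), base about (230,250), spout toward upper left. Right crop: rim about (640,127), base about (678,168). Triangulating the beaker.

Run:
```python
from plan import *
def plane(c,uv,z):
    R,t=c["R"],c["t"];d=np.linalg.inv(c["camera_matrix"])@np.array([uv[0],uv[1],1.]);C=-R.T@t;D=R.T@d
    return (C+D*(z-C[2])/D[2]).round(1)
s=cams.capture("scene");t=cams.capture("top")
print("scene rim",plane(s,(208.4,159.6),98),"base",plane(s,(211,185.5),2))
print("top rim",plane(t,(176.9,173.5),98),"base",plane(t,(183.9,181.1),2))
# predicted outlines for candidate centre
Q=np.load("s8.npz")["Q"]
v,u=np.mgrid[:420,:560]
m=(u>190)&(u<226)&(v>148)&(v<194)&(Q[...,2]>6)&(Q[...,2]<120)&(abs(Q[...,0]-655)<80)&(abs(Q[...,1]-250)<80)
q=Q[m];print(len(q))
for a in range(6,110,13):
    k=q[(q[:,2]>a)&(q[:,2]<a+13)]
    if len(k)>3:print(a,len(k),np.percentile(k,[2,50,98],axis=0).round()[:,:2].tolist())
# overlay check
for name,c,(x0,y0,x1,y1),f in(("s",s,(160,130,270,210),5),("t",t,(150,150,205,210),6)):
    im=cv2.resize(c["pixels"][y0:y1,x0:x1],None,fx=f,fy=f,interpolation=cv2.INTER_CUBIC)
    for cx,cy,col in((653,248,(0,0,255)),):
        for z,r in((98,40),(2,36)):
            th=np.linspace(0,2*np.pi,60);X=np.stack([cx+r*np.cos(th),cy+r*np.sin(th),th*0+z],-1)@c["R"].T+c["t"]
            p=X@c["camera_matrix"].T;p=(p[:,:2]/p[:,2:]-[x0,y0])*f
            cv2.polylines(im,[p.astype(np.int32)],True,col,1)
    cv2.imwrite(f"pics/ov_{name}.png",im)
a=cv2.imread("pics/ov_s.png");b=cv2.imread("pics/ov_t.png");W=np.zeros((400,880,3),np.uint8);W[:,:550]=a;W[:360,550:]=b;cv2.imwrite("pics/ov.png",cv2.resize(W,(792,360)))
```

```text
scene rim [649.5 242.1  98. ] base [649.3 246.7   2. ]
top rim [650.5 243.7  98. ] base [649.7 248.6   2. ]
890
6 76 [[617.0, 210.0], [628.0, 221.0], [665.0, 262.0]]
19 75 [[617.0, 210.0], [627.0, 224.0], [666.0, 262.0]]
32 81 [[616.0, 210.0], [629.0, 221.0], [669.0, 262.0]]
45 106 [[617.0, 211.0], [630.0, 227.0], [681.0, 276.0]]
58 143 [[616.0, 211.0], [653.0, 246.0], [686.0, 282.0]]
71 168 [[617.0, 211.0], [651.0, 244.0], [686.0, 284.0]]
84 199 [[616.0, 210.0], [662.0, 255.0], [689.0, 295.0]]
97 42 [[613.0, 207.0], [645.0, 248.0], [686.0, 287.0]]
```

View pics/ov.png

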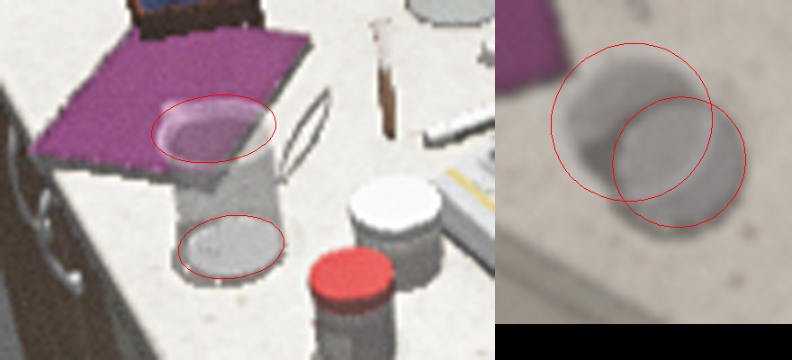

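Overlay: candidate rim and base circles sit slightly too far in x, so I take the beaker axis as (649.5, 246). Planning the carry and the tilt above the mouth.

```bash
cat > dip.py <<'E'
from rest import *
B=np.array([649.5,246.,0]);az=np.arctan2(B[1],B[0]);r=np.array([np.cos(az),np.sin(az),0]);zz=np.array([0,0,1.])
TIP=np.array([147.2,-.8,40.9])
def dp(tipz,tilt=52):
    t=np.radians(tilt);R=R_of(-np.cos(t)*r-np.sin(t)*zz,np.sin(t)*r-np.cos(t)*zz)
    return B+[0,0,tipz]-R@TIP,R
E
python3 - <<'E'
from dip import *
p,R=dp(140)
plan([([600,180,285],down(np.degrees(az)+180),15),(p,R,10)])
E
```

```text
-> [600. 180. 285.] dist/row 29.9 deg/row 5.93
{"offset": [[-0.0243, -0.0165, -0.0053], [-0.0486, -0.0331, -0.0105], [-0.0729, -0.0496, -0.0158], [-0.0972, -0.0662, -0.0211], [-0.1215, -0.0827, -0.0264]], "dr": [[0.0, 0.0, 0.104], [0.001, 0.0, 0.207], [0.001, 0.0, 0.311], [0.002, 0.001, 0.414], [0.002, 0.001, 0.518]]}
{"offset": [[-0.0293, -0.0024, -0.0053], [-0.0586, -0.0047, -0.0106], [-0.0879, -0.0071, -0.0158], [-0.1172, -0.0095, -0.0211], [-0.1465, -0.0118, -0.0264]], "dr": [[0.0, 0.0, 0.104], [0.001, 0.0, 0.207], [0.001, 0.0, 0.311], [0.002, 0.001, 0.414], [0.002, 0.001, 0.518]]}
{"offset": [[-0.0266, 0.0124, -0.0053], [-0.0533, 0.0249, -0.0106], [-0.0799, 0.0373, -0.0159], [-0.1065, 0.0497, -0.0212], [-0.1331, 0.0621, -0.0266]], "dr": [[0.0, 0.0, 0.104], [0.001, 0.0, 0.207], [0.001, 0.0, 0.311], [0.002, 0.001, 0.414], [0.002, 0.001, 0.518]]}
-> [704. 267. 281.] dist/row 13.6 deg/row 5.20
{"offset": [[-0.0128, 0.0045, 0.0004], [-0.0256, 0.009, 0.0008], [-0.0384, 0.0135, 0.0011], [-0.0512, 0.018, 0.0015], [-0.064, 0.0225, 0.0019]], "dr": [[0.0, -0.091, 0.0], [0.0, -0.182, 0.0], [0.0, -0.272, 0.0], [0.0, -0.363, 0.0], [0.0, -0.454, 0.0]]}
{"offset": [[-0.0113, 0.0045, 0.006], [-0.0227, 0.009, 0.0119], [-0.034, 0.0135, 0.0179], [-0.0454, 0.018, 0.0238], [-0.0567, 0.0225, 0.0298]], "dr": [[0.0, -0.091, 0.0], [0.0, -0.182, 0.0], [0.0, -0.272, 0.0], [0.0, -0.363, 0.0], [0.0, -0.454, 0.0]]}
```

Call:
{"fn": "arm_command", "kwargs": {
  "offset": [
    [-0.024, -0.017, -0.005],
    [-0.049, -0.033, -0.01],
    [-0.073, -0.05, -0.016],
    [-0.097, -0.066, -0.021],
    [-0.122, -0.083, -0.026]
  ],
  "dr": [
    [0, 0, 0.104],
    [0.001, 0, 0.207],
    [0.001, 0, 0.311],
    [0.002, 0.001, 0.414],
    [0.002, 0.001, 0.518]
  ]
}}

```text
time_s: 18.4
tool_pos: [525.7, -102.3, 230.4]
orientation: [2.014, -2.411, -0.008]
ft_force: [1.3, 0.3, -0.4]
gripper_width: 9.2
```

Call:
{"fn": "arm_command", "kwargs": {
  "offset": [
    [-0.029, -0.002, -0.005],
    [-0.059, -0.005, -0.01],
    [-0.088, -0.007, -0.016],
    [-0.117, -0.009, -0.021],
    [-0.147, -0.012, -0.026]
  ],
  "dr": [
    [0, 0, 0.104],
    [0.001, 0, 0.207],
    [0.001, 0, 0.311],
    [0.002, 0.001, 0.414],
    [0.002, 0.001, 0.518]
  ]
}}

```text
time_s: 18.82
tool_pos: [563.0, 40.4, 256.8]
orientation: [1.329, -2.845, -0.004]
ft_force: [-0.1, -1.0, 0.3]
gripper_width: 9.2
```

Call:
{"fn": "arm_command", "kwargs": {
  "offset": [
    [-0.027, 0.012, -0.005],
    [-0.053, 0.025, -0.011],
    [-0.08, 0.037, -0.016],
    [-0.107, 0.05, -0.021],
    [-0.133, 0.062, -0.027]
  ],
  "dr": [
    [0, 0, 0.104],
    [0.001, 0, 0.207],
    [0.001, 0, 0.311],
    [0.002, 0.001, 0.414],
    [0.002, 0.001, 0.518]
  ]
}}

```text
time_s: 19.23
tool_pos: [600.1, 182.4, 283.6]
orientation: [0.557, -3.089, 0.001]
ft_force: [0.3, -0.1, 0.0]
gripper_width: 9.3
```

Call:
{"fn": "arm_command", "kwargs": {
  "offset": [
    [-0.013, 0.005, 0],
    [-0.026, 0.009, 0.001],
    [-0.038, 0.014, 0.001],
    [-0.051, 0.018, 0.002],
    [-0.064, 0.023, 0.002]
  ],
  "dr": [
    [0, -0.091, 0],
    [0, -0.182, 0],
    [0, -0.272, 0],
    [0, -0.363, 0],
    [0, -0.454, 0]
  ]
}}

```text
time_s: 19.65
tool_pos: [652.1, 225.4, 282.0]
orientation: [-0.484, 2.646, 0.112]
ft_force: [1.1, -0.2, -1.3]
gripper_width: 9.1
```

Call:
{"fn": "arm_command", "kwargs": {
  "offset": [
    [-0.011, 0.005, 0.006],
    [-0.023, 0.009, 0.012],
    [-0.034, 0.014, 0.018],
    [-0.045, 0.018, 0.024],
    [-0.057, 0.023, 0.03]
  ],
  "dr": [
    [0, -0.091, 0],
    [0, -0.182, 0],
    [0, -0.272, 0],
    [0, -0.363, 0],
    [0, -0.454, 0]
  ]
}}

```text
time_s: 20.07
tool_pos: [703.1, 269.0, 280.3]
orientation: [-0.403, 2.205, 0.196]
ft_force: [1.1, 0.8, -1.4]
gripper_width: 9.4
```

Call:
{"fn": "arm_command", "kwargs": {
  "offset": [
    [0, 0, 0],
    [0, 0, 0]
  ],
  "dr": [
    [0, 0, 0],
    [0, 0, 0]
  ]
}}

```text
time_s: 20.23
tool_pos: [701.8, 268.4, 277.0]
orientation: [-0.405, 2.216, 0.195]
ft_force: [0.3, -0.2, 0.1]
gripper_width: 9.2
```

Run:
```python
from dip import *
s=monitor.observe();Rt=Ro.from_rotvec(s["orientation"]).as_matrix()
print(s["time_s"],s["qpos"].round(2),s["gripper_width"],"tip model",(s["tool_pos"]+Rt@TIP).round(1),"d",(Rt@[.864,0,.503]).round(3))
c,P=cap("wrist");T=(P-s["tool_pos"])@Rt;a=c["pixels"].astype(int)
m=(a[...,2]>a[...,0]+12)&(abs(T[...,1])<20)&(T[...,0]>14)&(T[...,0]<90)&(T[...,2]<60)&(T[...,2]>-90)
k=T[m];f=np.polyfit(k[:,0],k[:,2],1);g=np.polyfit(k[:,0],k[:,1],1)
print("handle top z0 %.1f slope %.1f y0 %.1f yaw %.1f"%(f[1],np.degrees(np.arctan(f[0])),g[1],np.degrees(g[0])))
# spatula / tip from scene and top cams
for n in("scene","top"):
    c,Q=cap(n);w=np.linalg.norm(Q[...,:2]-B[:2],axis=-1)
    m=(w<60)&(Q[...,2]>108)&(Q[...,2]<260);q=Q[m]
    print(n,len(q))
    for z in range(108,230,15):
        kk=q[(q[:,2]>z)&(q[:,2]<z+15)]
        if len(kk)>2:print("  ",z,len(kk),np.median(kk,axis=0).round(1))
p,R=dp(140);print("err",Rt.T@(p-s["tool_pos"]))
```

```text
20.2333 [ 0.21  0.12 -0.67 -0.11  0.12 -0.09] 9.158585374753061 tip model [646.  246.5 136.5] d [-0.137 -0.052 -0.989]
handle top z0 -54.8 slope 31.0 y0 -0.7 yaw -0.0
scene 172
   138 24 [646.9 246.1 147.9]
   153 24 [647.5 246.8 161.1]
   168 25 [649.3 248.9 174.8]
   183 22 [650.4 248.7 190.7]
   198 18 [651.8 247.8 205.4]
   213 17 [653.2 247.8 220.9]
   228 15 [653.9 247.2 238.1]
top 27
   138 10 [648.2 246.7 148.4]
   153 13 [649.9 246.3 162.3]
   168 4 [652.  244.3 173.9]
err [-4.23463121 -1.65786504 -1.44133639]
```

Both external cameras put the blade at (647,246), lowest z about 138, 8° off vertical and centred over the mouth. Lowering slowly.

Run:
```python
from plan import *
s=monitor.observe();R=Ro.from_rotvec(s["orientation"]).as_matrix();p=s["tool_pos"]
plan([(p+[0.5,0,-104],R,15)])
```

```text
-> [705. 269. 178.] dist/row 6.9 deg/row 0.00
{"offset": [[0.0054, 0.0, 0.0043], [0.0108, 0.0, 0.0086], [0.0163, 0.0, 0.013], [0.0217, 0.0, 0.0173], [0.0271, 0.0, 0.0216]], "dr": [[0.0, 0.0, 0.0], [0.0, 0.0, 0.0], [0.0, 0.0, 0.0], [0.0, 0.0, 0.0], [0.0, 0.0, 0.0]]}
{"offset": [[0.0054, 0.0, 0.0043], [0.0108, 0.0, 0.0086], [0.0163, 0.0, 0.013], [0.0217, 0.0, 0.0173], [0.0271, 0.0, 0.0216]], "dr": [[0.0, 0.0, 0.0], [0.0, 0.0, 0.0], [0.0, 0.0, 0.0], [0.0, 0.0, 0.0], [0.0, 0.0, 0.0]]}
{"offset": [[0.0054, 0.0, 0.0043], [0.0108, 0.0, 0.0086], [0.0163, 0.0, 0.013], [0.0217, 0.0, 0.0173], [0.0271, 0.0, 0.0216]], "dr": [[0.0, 0.0, 0.0], [0.0, 0.0, 0.0], [0.0, 0.0, 0.0], [0.0, 0.0, 0.0], [0.0, 0.0, 0.0]]}
```

Call:
{"fn": "arm_command", "kwargs": {
  "offset": [
    [0.005, 0, 0.004],
    [0.011, 0, 0.009],
    [0.016, 0, 0.013],
    [0.022, 0, 0.017],
    [0.027, 0, 0.0215]
  ],
  "dr": [
    [0, 0, 0],
    [0, 0, 0],
    [0, 0, 0],
    [0, 0, 0],
    [0, 0, 0]
  ]
}}

```text
time_s: 20.8
tool_pos: [703.9, 268.9, 244.9]
orientation: [-0.404, 2.209, 0.195]
ft_force: [-0.9, -0.2, -0.4]
gripper_width: 9.7
```

Call:
{"fn": "arm_command", "kwargs": {
  "offset": [
    [0.005, 0, 0.004],
    [0.011, 0, 0.009],
    [0.016, 0, 0.013],
    [0.022, 0, 0.017],
    [0.027, 0, 0.0215]
  ],
  "dr": [
    [0, 0, 0],
    [0, 0, 0],
    [0, 0, 0],
    [0, 0, 0],
    [0, 0, 0]
  ]
}}

```text
time_s: 21.22
tool_pos: [704.3, 269.0, 210.8]
orientation: [-0.404, 2.208, 0.195]
ft_force: [0.0, 0.7, -0.3]
gripper_width: 9.3
```

Run:
```python
from dip import *
s=monitor.observe();Rt=Ro.from_rotvec(s["orientation"]).as_matrix()
print(s["time_s"],s["ft_force"].round(1),s["tool_pos"],"tip model",(s["tool_pos"]+Rt@TIP).round(1),"d",(Rt@[.864,0,.503]).round(3))
c,Q=cap("scene");w=np.linalg.norm(Q[...,:2]-B[:2],axis=-1);q=Q[(w<25)&(Q[...,2]>110)&(Q[...,2]<200)];
for z in (110,130,150):
    k=q[(q[:,2]>z)&(q[:,2]<z+15)];print(z,len(k),np.median(k,axis=0).round(1))
```

```text
21.2167 [ 0.   0.7 -0.3] [704.26672719 269.03161654 210.80964145] tip model [649.5 247.4  69.9] d [-0.13 -0.05 -0.99]
110 24 [651.  249.4 116.1]
130 19 [652.6 249.5 136.9]
150 14 [655.6 251.2 157.4]
```

Call:
{"fn": "arm_command", "kwargs": {
  "offset": [
    [0.006, 0, 0.005],
    [0.012, 0, 0.01],
    [0.019, 0, 0.015],
    [0.025, 0, 0.02],
    [0.03, 0, 0.024]
  ],
  "dr": [
    [0, 0, 0],
    [0, 0, 0],
    [0, 0, 0],
    [0, 0, 0],
    [0, 0, 0]
  ]
}}

```text
time_s: 21.68
tool_pos: [704.6, 269.1, 172.2]
orientation: [-0.404, 2.208, 0.195]
ft_force: [-0.2, 0.7, 0.5]
gripper_width: 9.4
```

Call:
{"fn": "arm_command", "kwargs": {
  "offset": [
    [0, 0, 0],
    [0, 0, 0],
    [0, 0, 0],
    [0, 0, 0],
    [0, 0, 0]
  ],
  "dr": [
    [0, 0, 0],
    [0, 0, 0],
    [0, 0, 0],
    [0, 0, 0],
    [0, 0, 0]
  ]
}}

```text
time_s: 22.1
tool_pos: [705.1, 269.3, 174.1]
orientation: [-0.404, 2.207, 0.195]
ft_force: [-0.3, 0.3, -0.4]
gripper_width: 9.4
```

Call:
{"fn": "arm_command", "kwargs": {
  "offset": [
    [0, 0, 0],
    [0, 0, 0],
    [0, 0, 0],
    [0, 0, 0],
    [0, 0, 0]
  ],
  "dr": [
    [0, 0, 0],
    [0, 0, 0],
    [0, 0, 0],
    [0, 0, 0],
    [0, 0, 0]
  ]
}}

```text
time_s: 22.52
tool_pos: [704.8, 269.2, 173.4]
orientation: [-0.404, 2.208, 0.195]
ft_force: [0.1, 0.9, 0.0]
gripper_width: 9.2
```

Run:
```python
from dip import *
s=monitor.observe();Rt=Ro.from_rotvec(s["orientation"]).as_matrix()
print(s["time_s"],s["ft_force"].round(1),s["tool_pos"],"tip model",(s["tool_pos"]+Rt@TIP).round(1),"d",(Rt@[.864,0,.503]).round(3))
c,Q=cap("scene");w=np.linalg.norm(Q[...,:2]-B[:2],axis=-1);q=Q[(w<25)&(Q[...,2]>110)&(Q[...,2]<200)];
for z in (110,130,150):
    k=q[(q[:,2]>z)&(q[:,2]<z+15)];print(z,len(k),np.median(k,axis=0).round(1))
# where does wood/steel junction sit? (95.5 mm from tip)
a=c["pixels"].astype(int);m=(w<60)&(a[...,2]>a[...,0]+12)&(Q[...,2]>90)&(Q[...,2]<240);print("brown z",np.percentile(Q[m][:,2],[1,5,50,95]).round())
```

```text
22.5167 [0.1 0.9 0. ] [704.7934753  269.2016592  173.40835992] tip model [650.1 247.5  32.4] d [-0.13 -0.05 -0.99]
110 14 [656.2 250.2 116.6]
130 18 [656.3 247.3 138.8]
150 22 [657.6 248.4 157.9]
brown z [ 98. 131. 160. 189.]
```

The blade is about 62–65 mm below the rim, with no contact force. A little more hold, then straight up and back over the rest.

Call:
{"fn": "arm_command", "kwargs": {
  "offset": [
    [0, 0, 0],
    [0, 0, 0],
    [0, 0, 0],
    [0, 0, 0]
  ],
  "dr": [
    [0, 0, 0],
    [0, 0, 0],
    [0, 0, 0],
    [0, 0, 0]
  ]
}}

```text
time_s: 22.9
tool_pos: [704.8, 269.1, 173.3]
orientation: [-0.404, 2.208, 0.195]
ft_force: [0.3, 0.3, -1.0]
gripper_width: 9.3
```

Call:
{"fn": "arm_command", "kwargs": {
  "offset": [
    [-0.006, 0, -0.005],
    [-0.014, 0, -0.011],
    [-0.022, 0, -0.0175],
    [-0.03, 0, -0.024],
    [-0.038, 0, -0.03]
  ],
  "dr": [
    [0, 0, 0],
    [0, 0, 0],
    [0, 0, 0],
    [0, 0, 0],
    [0, 0, 0]
  ]
}}

```text
time_s: 23.32
tool_pos: [704.7, 269.2, 223.0]
orientation: [-0.404, 2.207, 0.195]
ft_force: [-0.4, -0.6, 0.3]
gripper_width: 9.3
```

Call:
{"fn": "arm_command", "kwargs": {
  "offset": [
    [-0.01, 0, -0.008],
    [-0.02, 0, -0.016],
    [-0.03, 0, -0.024],
    [-0.04, 0, -0.032],
    [-0.05, 0, -0.04]
  ],
  "dr": [
    [0, 0, 0],
    [0, 0, 0],
    [0, 0, 0],
    [0, 0, 0],
    [0, 0, 0]
  ]
}}

```text
time_s: 23.73
tool_pos: [704.0, 269.0, 287.2]
orientation: [-0.404, 2.207, 0.195]
ft_force: [-0.6, -0.1, -0.5]
gripper_width: 8.7
```

Run:
```python
from dip import *
s=monitor.observe();print(s["time_s"],s["tool_pos"],s["ft_force"])
c,Q=cap("scene");v,u=np.mgrid[:420,:560]
m=(u>190)&(u<226)&(v>148)&(v<194)&(Q[...,2]>58)&(Q[...,2]<97)&(abs(Q[...,0]-655)<80)&(abs(Q[...,1]-250)<80)
print("beaker",np.percentile(Q[m],[2,98],axis=0).round())
plan([([600,180,285],down(np.degrees(az)+180),10),([489.3,-246.7,206.4],Ro.from_rotvec([-2.568,1.807,.008]).as_matrix(),15)])
```

```text
23.7333 [704.03347665 269.01015177 287.19279528] [-0.61547663 -0.07127708 -0.50668104]
beaker [[616. 210.  59.]
 [688. 290.  97.]]
-> [600. 180. 285.] dist/row 13.8 deg/row 5.21
{"offset": [[0.0085, -0.0046, -0.0099], [0.017, -0.0093, -0.0198], [0.0255, -0.0139, -0.0297], [0.0339, -0.0185, -0.0396], [0.0424, -0.0232, -0.0495]], "dr": [[0.0, 0.091, 0.0], [0.0, 0.182, 0.0], [0.0, 0.273, 0.0], [-0.001, 0.364, 0.0], [-0.001, 0.455, 0.0]]}
{"offset": [[0.012, -0.0046, -0.0052], [0.0239, -0.0093, -0.0103], [0.0359, -0.0139, -0.0155], [0.0479, -0.0185, -0.0207], [0.0599, -0.0231, -0.0259]], "dr": [[0.0, 0.091, 0.0], [0.0, 0.182, 0.0], [0.0, 0.273, 0.0], [-0.001, 0.364, 0.0], [-0.001, 0.455, 0.0]]}
-> [ 489. -247.  206.] dist/row 29.9 deg/row 5.93
{"offset": [[0.017, -0.024, 0.0052], [0.034, -0.048, 0.0105], [0.0509, -0.072, 0.0157], [0.0679, -0.096, 0.021], [0.0849, -0.1199, 0.0262]], "dr": [[0.0, 0.0, -0.104], [-0.001, 0.0, -0.207], [-0.001, -0.001, -0.311], [-0.001, -0.001, -0.414], [-0.002, -0.001, -0.518]]}
{"offset": [[0.0266, -0.0125, 0.0052], [0.0533, -0.0249, 0.0104], [0.0799, -0.0374, 0.0156], [0.1065, -0.0498, 0.0207], [0.1332, -0.0623, 0.0259]], "dr": [[0.0, 0.0, -0.104], [-0.001, 0.0, -0.207], [-0.001, -0.001, -0.311], [-0.001, -0.001, -0.414], [-0.002, -0.001, -0.518]]}
{"offset": [[0.0293, 0.0024, 0.0052], [0.0586, 0.0047, 0.0103], [0.0879, 0.0071, 0.0155], [0.1172, 0.0094, 0.0206], [0.1465, 0.0118, 0.0258]], "dr": [[0.0, 0.0, -0.104], [-0.001, 0.0, -0.207], [-0.001, -0.001, -0.311], [-0.001, -0.001, -0.414], [-0.002, -0.001, -0.518]]}
```

Beaker hasn't moved. Returning.

Call:
{"fn": "arm_command", "kwargs": {
  "offset": [
    [0.009, -0.005, -0.01],
    [0.017, -0.009, -0.02],
    [0.026, -0.014, -0.03],
    [0.034, -0.019, -0.04],
    [0.042, -0.023, -0.05]
  ],
  "dr": [
    [0, 0.091, 0],
    [0, 0.182, 0],
    [0, 0.273, 0],
    [-0.001, 0.364, 0],
    [-0.001, 0.455, 0]
  ]
}}

```text
time_s: 24.2
tool_pos: [650.5, 223.9, 285.3]
orientation: [-0.486, 2.656, 0.11]
ft_force: [1.7, 0.9, -0.4]
gripper_width: 9.3
```

Call:
{"fn": "arm_command", "kwargs": {
  "offset": [
    [0.012, -0.005, -0.005],
    [0.024, -0.009, -0.01],
    [0.036, -0.014, -0.016],
    [0.048, -0.019, -0.021],
    [0.06, -0.023, -0.026]
  ],
  "dr": [
    [0, 0.091, 0],
    [0, 0.182, 0],
    [0, 0.273, 0],
    [-0.001, 0.364, 0],
    [-0.001, 0.455, 0]
  ]
}}

```text
time_s: 24.62
tool_pos: [598.1, 179.3, 282.2]
orientation: [0.564, -3.082, 0.001]
ft_force: [0.1, -0.6, -1.1]
gripper_width: 9.1
```

Call:
{"fn": "arm_command", "kwargs": {
  "offset": [
    [0.017, -0.024, 0.005],
    [0.034, -0.048, 0.01],
    [0.051, -0.072, 0.016],
    [0.068, -0.096, 0.021],
    [0.085, -0.12, 0.026]
  ],
  "dr": [
    [0, 0, -0.104],
    [-0.001, 0, -0.207],
    [-0.001, -0.001, -0.311],
    [-0.001, -0.001, -0.414],
    [-0.002, -0.001, -0.518]
  ]
}}

```text
time_s: 25.03
tool_pos: [560.7, 36.3, 255.0]
orientation: [1.344, -2.834, -0.006]
ft_force: [0.7, 0.4, 0.1]
gripper_width: 8.8
```

Call:
{"fn": "arm_command", "kwargs": {
  "offset": [
    [0.027, -0.012, 0.005],
    [0.053, -0.025, 0.01],
    [0.08, -0.037, 0.016],
    [0.107, -0.05, 0.021],
    [0.133, -0.062, 0.026]
  ],
  "dr": [
    [0, 0, -0.104],
    [-0.001, 0, -0.207],
    [-0.001, -0.001, -0.311],
    [-0.001, -0.001, -0.414],
    [-0.002, -0.001, -0.518]
  ]
}}

```text
time_s: 25.45
tool_pos: [523.6, -106.0, 229.4]
orientation: [2.025, -2.397, -0.01]
ft_force: [1.0, -0.1, -0.5]
gripper_width: 9.2
```

Call:
{"fn": "arm_command", "kwargs": {
  "offset": [
    [0.029, 0.002, 0.005],
    [0.059, 0.005, 0.01],
    [0.088, 0.007, 0.016],
    [0.117, 0.009, 0.021],
    [0.147, 0.012, 0.026]
  ],
  "dr": [
    [0, 0, -0.104],
    [-0.001, 0, -0.207],
    [-0.001, -0.001, -0.311],
    [-0.001, -0.001, -0.414],
    [-0.002, -0.001, -0.518]
  ]
}}

```text
time_s: 25.87
tool_pos: [486.4, -248.6, 203.2]
orientation: [2.573, -1.799, -0.015]
ft_force: [0.2, -0.1, -1.1]
gripper_width: 9.2
```

Call:
{"fn": "arm_command", "kwargs": {
  "offset": [
    [0, 0, 0],
    [0, 0, 0],
    [0, 0, 0]
  ],
  "dr": [
    [0, 0, 0],
    [0, 0, 0],
    [0, 0, 0]
  ]
}}

```text
time_s: 26.12
tool_pos: [486.9, -247.0, 203.4]
orientation: [2.566, -1.808, -0.016]
ft_force: [-0.4, 1.0, -0.3]
gripper_width: 8.9
```

Run:
```python
from hand import *
handle()
G=Ro.from_rotvec([-2.568,1.807,.008]).as_matrix()
plan([([488.9,-246.4,110],G,5),([482.9,-229.4,75],G,5),([480.4,-222.4,62.2],G,5)])
```

```text
t 26.1167 [ 486.9 -247.   203.4] [-0.6   0.34 -0.08  1.16 -0.   -2.52] n 4997
pct [[-8.8, -6.6, -59.5], [27.5, -0.9, -39.5], [65.8, 5.1, -15.9]]
top z at x=0: -55.3 slope 30.1 deg; y at x=0 -0.7 yaw -0.2 deg
-> [ 489. -246.  110.] dist/row 18.7 deg/row 0.07
{"offset": [[0.0002, -0.0005, 0.0187], [0.0004, -0.001, 0.0374], [0.0006, -0.0015, 0.0561], [0.0009, -0.002, 0.0748], [0.0011, -0.0025, 0.0935]], "dr": [[0.001, 0.0, 0.0], [0.002, 0.001, 0.0], [0.003, 0.001, 0.0], [0.005, 0.001, 0.0], [0.006, 0.002, 0.0]]}
-> [ 483. -229.   75.] dist/row 7.9 deg/row 0.00
{"offset": [[-0.0036, 0.0, 0.007], [-0.0071, -0.0001, 0.014], [-0.0107, -0.0001, 0.0211], [-0.0143, -0.0001, 0.0281], [-0.0179, -0.0002, 0.0351]], "dr": [[0.0, 0.0, 0.0], [0.0, 0.0, 0.0], [0.0, 0.0, 0.0], [0.0, 0.0, 0.0], [0.0, 0.0, 0.0]]}
-> [ 480. -222.   62.] dist/row 3.0 deg/row 0.00
{"offset": [[-0.0015, 0.0, 0.0026], [-0.0029, 0.0, 0.0051], [-0.0044, 0.0, 0.0077], [-0.0059, 0.0, 0.0103], [-0.0074, 0.0, 0.0128]], "dr": [[0.0, 0.0, 0.0], [0.0, 0.0, 0.0], [0.0, 0.0, 0.0], [0.0, 0.0, 0.0], [0.0, 0.0, 0.0]]}
```

The grip in the hand has not changed. Lowering in stages back to the recorded pose.

Call:
{"fn": "arm_command", "kwargs": {
  "offset": [
    [0, 0, 0.015],
    [0, -0.001, 0.035],
    [0.001, -0.002, 0.056],
    [0.001, -0.002, 0.075],
    [0.001, -0.0025, 0.089]
  ],
  "dr": [
    [0.001, 0, 0],
    [0.002, 0.001, 0],
    [0.003, 0.001, 0],
    [0.005, 0.001, 0],
    [0.006, 0.002, 0]
  ]
}}

```text
time_s: 26.58
tool_pos: [488.7, -245.5, 113.1]
orientation: [-2.569, 1.805, 0.009]
ft_force: [-0.1, 0.1, -0.6]
gripper_width: 9.2
```

Call:
{"fn": "arm_command", "kwargs": {
  "offset": [
    [0, 0, 0],
    [0, 0, 0]
  ],
  "dr": [
    [0, 0, 0],
    [0, 0, 0]
  ]
}}

```text
time_s: 26.75
tool_pos: [488.7, -245.9, 114.4]
orientation: [-2.57, 1.805, 0.009]
ft_force: [0.2, 0.6, -0.5]
gripper_width: 9.3
```

```bash
cat > fk.py <<'E'
from hand import *
def fork():
    c,T=handle()
    q=T[(abs(T[...,1])<26)&(abs(T[...,1])>9.5)&(T[...,2]<40)&(T[...,2]>-70)&(T[...,0]>13)&(T[...,0]<70)]
    for sg in(-1,1):
        o=q[q[:,1]*sg>0];print("prong",len(o),np.percentile(o,[2,50,98],axis=0).round(1).tolist() if len(o) else "")
E
python3 - <<'E'
from fk import *
fork()
G=Ro.from_rotvec([-2.568,1.807,.008]).as_matrix()
plan([([482.9,-229.4,74.5],G,5),([480.2,-221.6,62.2],G,5)])
E
```

```text
t 26.75 [ 488.7 -245.9  114.4] [-0.6   0.4  -0.23  0.94  0.   -2.52] n 4963
pct [[-9.0, -6.6, -59.5], [27.4, -0.9, -39.6], [65.7, 4.9, -15.9]]
top z at x=0: -55.2 slope 30.1 deg; y at x=0 -0.7 yaw -0.2 deg
prong 41 [[13.0, -18.8, -69.8], [13.9, -16.3, 7.1], [15.1, -12.5, 10.0]]
prong 22 [[13.1, 11.9, -69.8], [13.9, 18.9, 7.4], [14.7, 20.8, 9.3]]
-> [ 483. -229.   74.] dist/row 8.9 deg/row 0.02
{"offset": [[-0.0036, 0.0, 0.0082], [-0.0072, 0.0001, 0.0163], [-0.0108, 0.0001, 0.0245], [-0.0145, 0.0001, 0.0326], [-0.0181, 0.0002, 0.0408]], "dr": [[0.0, 0.0, 0.0], [0.0, 0.0, 0.001], [0.0, -0.001, 0.001], [0.0, -0.001, 0.001], [0.0, -0.001, 0.002]]}
-> [ 480. -222.   62.] dist/row 3.0 deg/row 0.00
{"offset": [[-0.0016, 0.0, 0.0025], [-0.0033, 0.0, 0.0049], [-0.0049, -0.0001, 0.0074], [-0.0066, -0.0001, 0.0099], [-0.0082, -0.0001, 0.0123]], "dr": [[0.0, 0.0, 0.0], [0.0, 0.0, 0.0], [0.0, 0.0, 0.0], [0.0, 0.0, 0.0], [0.0, 0.0, 0.0]]}
```

Call:
{"fn": "arm_command", "kwargs": {
  "offset": [
    [-0.0035, 0.0005, 0.007],
    [-0.007, 0.001, 0.014],
    [-0.011, 0.0015, 0.022],
    [-0.0145, 0.002, 0.03],
    [-0.018, 0.002, 0.036]
  ],
  "dr": [
    [0, 0, 0],
    [0, 0, 0.001],
    [0, 0, 0.001],
    [0, -0.001, 0.001],
    [0, -0.001, 0.002]
  ]
}}

```text
time_s: 27.22
tool_pos: [479.9, -229.9, 77.4]
orientation: [-2.567, 1.808, 0.01]
ft_force: [0.3, 0.3, -0.1]
gripper_width: 9.4
```

Call:
{"fn": "arm_command", "kwargs": {
  "offset": [
    [0, 0, 0],
    [0, 0, 0]
  ],
  "dr": [
    [0, 0, 0],
    [0, 0, 0]
  ]
}}

```text
time_s: 27.38
tool_pos: [480.2, -230.2, 78.0]
orientation: [-2.567, 1.808, 0.01]
ft_force: [-0.0, 0.7, -0.2]
gripper_width: 9.3
```

Run:
```python
from fk import *
fork();print(monitor.observe()["ft_force"])
G=Ro.from_rotvec([-2.568,1.807,.008]).as_matrix()
plan([([480.2,-221.6,62.2],G,5)])
```

```text
t 27.3833 [ 480.2 -230.2   78. ] [-0.59  0.41 -0.32  0.84  0.   -2.5 ] n 4973
pct [[-8.9, -6.6, -59.6], [27.4, -0.9, -39.6], [65.8, 4.9, -15.8]]
top z at x=0: -55.4 slope 30.3 deg; y at x=0 -0.7 yaw -0.2 deg
prong 781 [[13.9, -21.2, -33.5], [23.0, -14.2, -24.6], [31.7, -9.7, 34.8]]
prong 504 [[14.7, 9.6, -33.3], [25.7, 13.7, -28.5], [31.4, 18.5, 15.6]]
[-1.02341758 -0.51723805  0.18236111]
-> [ 480. -222.   62.] dist/row 3.7 deg/row 0.01
{"offset": [[-0.0017, -0.0005, 0.0033], [-0.0034, -0.0011, 0.0065], [-0.0051, -0.0016, 0.0098], [-0.0069, -0.0021, 0.013], [-0.0086, -0.0026, 0.0163]], "dr": [[0.0, 0.0, 0.0], [0.0, 0.0, 0.0], [0.0, 0.0, -0.001], [0.0, 0.0, -0.001], [0.0, 0.001, -0.001]]}
```

Call:
{"fn": "arm_command", "kwargs": {
  "offset": [
    [-0.0015, -0.001, 0.003],
    [-0.0035, -0.0015, 0.006],
    [-0.005, -0.0015, 0.009],
    [-0.0065, -0.0015, 0.012],
    [-0.0075, -0.0015, 0.014]
  ],
  "dr": [
    [0, 0, 0],
    [0, 0, 0],
    [0, 0, 0],
    [0, 0, 0],
    [0, 0, 0]
  ]
}}

```text
time_s: 27.85
tool_pos: [479.2, -222.6, 64.0]
orientation: [-2.567, 1.808, 0.009]
ft_force: [0.6, 0.7, -0.0]
gripper_width: 9.1
```

Call:
{"fn": "arm_command", "kwargs": {
  "offset": [
    [-0.0005, 0, 0.001],
    [-0.001, 0, 0.0015]
  ],
  "dr": [
    [0, 0, 0],
    [0, 0, 0]
  ]
}}

```text
time_s: 28.02
tool_pos: [479.0, -222.0, 62.8]
orientation: [-2.567, 1.808, 0.009]
ft_force: [-0.8, -0.2, 1.5]
gripper_width: 9.1
```

Run:
```python
from fk import *
fork();print(monitor.observe()["ft_force"])
G=Ro.from_rotvec([-2.568,1.807,.008]).as_matrix()
plan([([480.2,-221.6,62.2],G,5)])
```

```text
t 28.0167 [ 479.  -222.    62.8] [-0.57  0.42 -0.35  0.8   0.   -2.49] n 4974
pct [[-9.0, -6.6, -59.4], [27.6, -0.9, -39.7], [65.9, 4.9, -16.0]]
top z at x=0: -55.3 slope 30.1 deg; y at x=0 -0.8 yaw -0.1 deg
prong 842 [[21.3, -19.7, -48.7], [32.6, -13.8, -41.5], [39.9, -9.7, 28.2]]
prong 849 [[21.0, 9.7, -48.6], [32.3, 13.9, -41.5], [39.4, 19.9, 25.5]]
[-0.52908459 -0.18042588 -0.09506856]
-> [ 480. -222.   62.] dist/row 0.3 deg/row 0.01
{"offset": [[0.0, -0.0003, 0.0001], [0.0, -0.0005, 0.0003], [0.0, -0.0008, 0.0004], [0.0, -0.001, 0.0005], [0.0, -0.0013, 0.0007]], "dr": [[0.0, 0.0, 0.0], [0.0, 0.0, 0.0], [0.0, 0.0, -0.001], [0.0, 0.0, -0.001], [0.0, 0.0, -0.001]]}
```

Back at the recorded pose, handle within 1 mm of the fork's centre. Final touch down, release, retreat vertically.

Call:
{"fn": "arm_command", "kwargs": {
  "offset": [
    [0, 0, 0.0005],
    [0, 0, 0.001]
  ],
  "dr": [
    [0, 0, 0],
    [0, 0, 0]
  ]
}}

```text
time_s: 28.23
tool_pos: [479.4, -222.3, 62.3]
orientation: [-2.567, 1.808, 0.008]
ft_force: [-0.3, -0.4, 4.2]
gripper_width: 9.0
```

Call:
{"fn": "arm_command", "kwargs": {
  "offset": [
    [0, 0, 0],
    [0, 0, 0],
    [0, 0, 0],
    [0, 0, 0],
    [0, 0, 0]
  ],
  "dr": [
    [0, 0, 0],
    [0, 0, 0],
    [0, 0, 0],
    [0, 0, 0],
    [0, 0, 0]
  ],
  "grip": 0.04
}}

```text
time_s: 28.65
tool_pos: [479.0, -222.0, 61.9]
orientation: [-2.567, 1.808, 0.009]
ft_force: [-0.1, 0.5, 0.8]
gripper_width: 39.9
```

Call:
{"fn": "arm_command", "kwargs": {
  "offset": [
    [0, 0, -0.004],
    [0, 0, -0.012],
    [0, 0, -0.025],
    [0, 0, -0.045],
    [0, 0, -0.07]
  ],
  "dr": [
    [0, 0, 0],
    [0, 0, 0],
    [0, 0, 0],
    [0, 0, 0],
    [0, 0, 0]
  ]
}}

```text
time_s: 29.07
tool_pos: [478.6, -221.9, 132.5]
orientation: [-2.567, 1.808, 0.012]
ft_force: [1.1, -0.1, -0.2]
gripper_width: 40.0
```

Call:
{"fn": "arm_command", "kwargs": {
  "offset": [
    [0, 0, -0.02],
    [0, 0, -0.035],
    [0, 0, -0.045],
    [0, 0, -0.05],
    [0, 0, -0.05]
  ],
  "dr": [
    [0, 0, 0],
    [0, 0, 0],
    [0, 0, 0],
    [0, 0, 0],
    [0, 0, 0]
  ]
}}

```text
time_s: 29.48
tool_pos: [480.0, -222.9, 183.0]
orientation: [-2.567, 1.808, 0.006]
ft_force: [1.0, 1.0, 0.7]
gripper_width: 39.8
```

Run:
```python
from loc import *
spat()
# fork in the rest frame, same view, for a relative check of the handle overhang
s=monitor.observe();c,P=cap("wrist");h,d,n=frame();l=np.cross([0,0,1],h);L=P-O;X=L@h;Y=L@l;Z=P[...,2]
m=(abs(Y)>9.5)&(abs(Y)<22)&(Z>85)&(Z<120)&(X>-75)&(X<-25)
print("fork",m.sum(),np.percentile(np.stack([X,Y,Z],-1)[m],[2,50,98],axis=0).round(1).tolist())
b=(abs(Y)<13)&(X>20)&(X<75)&(Z>15)&(Z<60)
print("blade region Z by X",[(a,np.median(Z[b&(X>a)&(X<a+8)&(abs(Y)<5)]).round(1)) for a in range(20,64,8)])
c,Q=cap("scene");a=np.load("s0.npz")["b"].astype(int)
for nm,(u0,u1,v0,v1) in dict(beaker=(185,232,140,200),red=(225,252,182,218),white=(234,262,166,195),brass=(288,308,200,224)).items():
    print(nm,"mean |diff|",abs(c["pixels"][v0:v1,u0:u1].astype(int)-a[v0:v1,u0:u1]).mean().round(1))
print(s["time_s"],s["tool_pos"],s["ft_force"])
```

```text
t 29.4833 w 39.81006897462126 brown n 1609
 X,Y,Z pct [[-89.1, -4.8, 78.0], [-52.7, 0.7, 102.6], [-13.1, 6.7, 122.2]]
 slope -29.816047484137687 yaw 0.19964867446568627 Y@-90 0.6113704767516042 Ztop@-90 123.53933473661579
fork 493 [[-60.0, -19.7, 88.9], [-47.5, -10.1, 104.5], [-40.3, 19.4, 111.3]]
blade region Z by X [(20, np.float64(50.5)), (28, np.float64(45.5)), (36, np.float64(40.1)), (44, np.float64(34.7)), (52, np.float64(29.6)), (60, np.float64(24.2))]
beaker mean |diff| 12.3
red mean |diff| 10.9
white mean |diff| 10.5
brass mean |diff| 10.5
29.5333 [ 479.53056999 -222.61958337  181.99124756] [ 0.5739072  -0.25534735  0.41183393]
```

```bash
python3 -c "
from plant import order
print(order.hand_in())"
```

```text
the job is handed in; nothing more can be done
None
```

The whole sequence ran and I handed the job in at about 29.5 s; no verdict was reported.

**What I did:** I picked the spatula up near its balance point, laid it blade-down in the rest and let go. I then took it again about 15 mm from the handle's end. I dipped it about 8° off vertical, roughly 62–65 mm below the beaker's rim, and held it there for over a second with no contact force seen. Finally I laid it back in the rest, let go and drew the arm clear.

**Last checks:**
- **Seating:** the spatula's slope was 29.8°, yaw 0.2° and sideways offset 0.6 mm, the same as the first placing.
- **Beaker and bystanders:** the beaker stood at the same place after the dip. In the final image the beaker, jars and weight showed only noise-level differences from the start.
- **Arm:** it was well clear, with forces near zero.

**What failed or disagreed:**
- **TCP offset:** my first grasp closed on air. Both cameras showed the real fingertips about 37 mm short of the reported TCP, so I worked with that measured offset.
- **Table grasp:** while closing on the spatula on the table, the wrist briefly read about 27 N. It went to zero after raising the arm about 4 mm.
- **Rest position:** the rest's lengthwise position differed by about 4–5 mm between my fork and base-edge readings. The handle-end position is only known to about that, inside the 15 mm tolerance.
- **Blade tip:** I did not image the tip in the shoe on its own; its place follows from the handle and blade depth.

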